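Set up the locating fixture and its datum post

TASK

Set up the bench for measuring: lay every drilled steel block that lies on the left of the bench flat in a pocket of its own on the locating fixture and push it up to the stops, so that one end touches the back fence squarely and its long side touches the side stop on its left. Also pick up the fallen ball-topped datum post and stand it upright, ball up, in the middle of the round yellow-rimmed seat. Leave the oil bottle and the roll of tape where they are.

Things in the scene. Friction and masses are not known exactly. Their poses are not given: they have to be found in the camera images.
- block_a_center (a point): drilled steel block 75 x 50 x 25 mm (about 0.6 kg) lying flat on a 75 x 50 mm face, 25 mm high; point at its centre (12.5 mm above what it lies on). Its y axis runs along the 75 mm length, its z axis along the 50 mm width (both level), its x axis through the 25 mm thickness (vertical, up or down). May be absent (None)
- block_b_center (a point): drilled steel block 75 x 50 x 25 mm (about 0.6 kg) lying flat on a 75 x 50 mm face, 25 mm high; point at its centre (12.5 mm above what it lies on). Its y axis runs along the 75 mm length, its z axis along the 50 mm width (both level), its x axis through the 25 mm thickness (vertical, up or down). May be absent (None)
- block_c_center (a point): drilled steel block 75 x 50 x 25 mm (about 0.6 kg) lying flat on a 75 x 50 mm face, 25 mm high; point at its centre (12.5 mm above what it lies on). Its y axis runs along the 75 mm length, its z axis along the 50 mm width (both level), its x axis through the 25 mm thickness (vertical, up or down). May be absent (None)
- corner_1 (a point): fixture stop corner 1 (1 = left): where back fence face, side stop face and plate top meet. x into the fence, y left into the side stop, z up. A registered block has its centre at (-37.5, -25, +12.5) mm here, its 75 mm length along x. The side stop's face spans x = -6 to -66 mm. The pocket is free to y = -104 mm (next stop; plate edge at -112 mm for corner 3); the plate's near edge is at x = -142 mm
- corner_2 (a point): fixture stop corner 2 (1 = left): where back fence face, side stop face and plate top meet. x into the fence, y left into the side stop, z up. A registered block has its centre at (-37.5, -25, +12.5) mm here, its 75 mm length along x. The side stop's face spans x = -6 to -66 mm. The pocket is free to y = -104 mm (next stop; plate edge at -112 mm for corner 3); the plate's near edge is at x = -142 mm
- corner_3 (a point): fixture stop corner 3 (1 = left): where back fence face, side stop face and plate top meet. x into the fence, y left into the side stop, z up. A registered block has its centre at (-37.5, -25, +12.5) mm here, its 75 mm length along x. The side stop's face spans x = -6 to -66 mm. The pocket is free to y = -104 mm (next stop; plate edge at -112 mm for corner 3); the plate's near edge is at x = -142 mm
- fixture: locating fixture, fixed: grey plate 160 x 350 mm, top 10 mm above the table, with a dark fence (16 mm thick) along its far (+x) long edge and three dark side stops (10 mm thick), all standing 10 mm above the plate; origin at the centre of the underside, x from the near edge to the fence, y to the left along the fence, z up
- post: steel datum post with a ball on top, 108 mm long, ball 20 mm; its solid shape is a slightly tapered round, 29 mm across at the foot and 32 mm at 70 mm from it (the slim waist counts as filled): grip it 30 to 65 mm from the foot; about 0.24 kg; at the start lying on its side, its axis 15 mm up. Origin at the centre of the flat foot, z axis from the foot to the ball
- post_center (a point): middle of the datum post, on its axis 54 mm from the foot; axes as the post's
- seat_top (a point): centre of the top face of the round seat, fixed: yellow-rimmed steel disc 80 mm across, top 6 mm above the table; z up
- gauge_box: fixed furniture to keep clear of: wooden gauge box 210 x 120 mm, 34 mm high; its lid stands open along the box's left (+y) side to 0.16 m above the table. Origin at the centre of its underside, its x axis to the left, its y axis towards the robot. The far table edge is at x = 0.67 m, a wall at about x = 0.87 m
- oil_bottle_1: bystander: cream oil bottle with red nozzle, 38 mm across, 112 mm high, standing; origin at the centre of its underside
- tape_1: bystander: roll of brown tape, 68 mm across, 18 mm high; origin at the centre of its underside
Things that resemble listed ones, but are neither listed nor needed, are in the scene too. What is shaped like the part that bears block_c_center but blue is not meant.

How it is judged:
At the end, for the whole second after the job is handed in: Every block present lies flat in its own fixture pocket, within 2 mm of touching the back fence and the side stop, turned at most 0.03 rad; the post stands ball up on the seat, within 12 mm of its centre, tilted under 0.08 rad; all at rest (((x of block_a_center in the frame of corner_1 between -0.0395 and -0.0355 m and y of block_a_center in the frame of corner_1 between -0.027 and -0.023 m and z of block_a_center in the frame of corner_1 between 0.0095 and 0.0155 m and angle between the y axis of block_a_center and the x axis of corner_1, either way round below 0.03 rad and angle between the x axis of block_a_center and the z axis of corner_1, either way round below 0.05 rad) or (x of block_a_center in the frame of corner_2 between -0.0395 and -0.0355 m and y of block_a_center in the frame of corner_2 between -0.027 and -0.023 m and z of block_a_center in the frame of corner_2 between 0.0095 and 0.0155 m and angle between the y axis of block_a_center and the x axis of corner_2, either way round below 0.03 rad and angle between the x axis of block_a_center and the z axis of corner_2, either way round below 0.05 rad) or (x of block_a_center in the frame of corner_3 between -0.0395 and -0.0355 m and y of block_a_center in the frame of corner_3 between -0.027 and -0.023 m and z of block_a_center in the frame of corner_3 between 0.0095 and 0.0155 m and angle between the y axis of block_a_center and the x axis of corner_3, either way round below 0.03 rad and angle between the x axis of block_a_center and the z axis of corner_3, either way round below 0.05 rad)) and linear speed of each of block_a, block_b, block_c, post below 0.01 m/s and ((x of block_b_center in the frame of corner_1 between -0.0395 and -0.0355 m and y of block_b_center in the frame of corner_1 between -0.027 and -0.023 m and z of block_b_center in the frame of corner_1 between 0.0095 and 0.0155 m and angle between the y axis of block_b_center and the x axis of corner_1, either way round below 0.03 rad and angle between the x axis of block_b_center and the z axis of corner_1, either way round below 0.05 rad) or (x of block_b_center in the frame of corner_2 between -0.0395 and -0.0355 m and y of block_b_center in the frame of corner_2 between -0.027 and -0.023 m and z of block_b_center in the frame of corner_2 between 0.0095 and 0.0155 m and angle between the y axis of block_b_center and the x axis of corner_2, either way round below 0.03 rad and angle between the x axis of block_b_center and the z axis of corner_2, either way round below 0.05 rad) or (x of block_b_center in the frame of corner_3 between -0.0395 and -0.0355 m and y of block_b_center in the frame of corner_3 between -0.027 and -0.023 m and z of block_b_center in the frame of corner_3 between 0.0095 and 0.0155 m and angle between the y axis of block_b_center and the x axis of corner_3, either way round below 0.03 rad and angle between the x axis of block_b_center and the z axis of corner_3, either way round below 0.05 rad)) and ((x of block_c_center in the frame of corner_1 between -0.0395 and -0.0355 m and y of block_c_center in the frame of corner_1 between -0.027 and -0.023 m and z of block_c_center in the frame of corner_1 between 0.0095 and 0.0155 m and angle between the y axis of block_c_center and the x axis of corner_1, either way round below 0.03 rad and angle between the x axis of block_c_center and the z axis of corner_1, either way round below 0.05 rad) or (x of block_c_center in the frame of corner_2 between -0.0395 and -0.0355 m and y of block_c_center in the frame of corner_2 between -0.027 and -0.023 m and z of block_c_center in the frame of corner_2 between 0.0095 and 0.0155 m and angle between the y axis of block_c_center and the x axis of corner_2, either way round below 0.03 rad and angle between the x axis of block_c_center and the z axis of corner_2, either way round below 0.05 rad) or (x of block_c_center in the frame of corner_3 between -0.0395 and -0.0355 m and y of block_c_center in the frame of corner_3 between -0.027 and -0.023 m and z of block_c_center in the frame of corner_3 between 0.0095 and 0.0155 m and angle between the y axis of block_c_center and the x axis of corner_3, either way round below 0.03 rad and angle between the x axis of block_c_center and the z axis of corner_3, either way round below 0.05 rad)) and horizontal distance between post and seat_top below 0.012 m and z of post in the frame of seat_top between -0.003 and 0.004 m and angle between post's own z axis and vertical below 0.08 rad).
It fails at once if the oil bottle is moved by more than 25 mm (distance of oil_bottle_1 from where it was at the start of the episode above 0.025 m).
It fails at once if the tape roll is moved by more than 25 mm (distance of tape_1 from where it was at the start of the episode above 0.025 m).
Of block_a, block_b, block_c only 2 to 3 are there at a start; the rules pass over those that are not, and their reading is None.
At some moment in a run one of block_a, block_b, block_c may be knocked a few centimetres aside while the robot is not near it.
It also fails if it takes over 210 s, if anything falls off the work surface, if the arm or the gripper's body presses on something with over 40 N, if the wrist force passes 120 N, or if a joint passes its speed limit or range.

ROBOT

A 7-joint arm with a two-finger parallel gripper is mounted at the origin on the work surface; the furniture and walls round the work are solid. World frame = base frame: x ahead of the robot, y to its left, z up, the work surface at z = 0. Lengths are in m, angles in rad, forces in N, time in s.
With the tool pointing down it reaches from about 0.4 to 0.875 m from the base axis. Payload 19.3 kg.
Tool frame: the origin (TCP) lies at the very end of the fingers, on their centre line; the grasp point (between the pads) lies bot.tcp_to_grasp behind it (bot.tcp_to_grasp is the distance from the TCP to the grasp point, in m); z points along the fingers, y is the direction in which the jaws open and shut (so a half turn about z gives the same grasp; the last joint's range is limited). The gripper opens to 85 mm and grips with 20 to 120 N. Pads are 22 mm wide; open, the fingers measure 114 mm over their backs; the gripper's body (76 mm by 85 mm) begins 54 mm behind the grasp point. The pads swing forward as they close: fully open they stand 13 mm farther back than shut.
Start: joints at [1.111, 0.521, -0.036, 1.599, 0.021, 1.021, -0.113], TCP at [0.237, -0.578, 0.231] pointing down, gripper open.
Joint ranges: [-2.91, 2.91], [-0.3, 2.13], [-1.5, 1.42], [0.17, 2.43], [-1.26, 4.41], [0.16, 1.93], [-2.52, 2.52]. Speed limits (rad/s): [1.89, 1.89, 2.39, 2.39, 3.01, 3.01, 3.01].

INTERFACE

Orientations are given as [roll, pitch, yaw] about the fixed x, y, z axes, in that order (R = Rz(yaw) Ry(pitch) Rx(roll)).
In Python, from workcell import bot gives the robot as it stands.
- The arm moves only by the tool servo_tool, never from a script. Its argument "targets" is a list of rows, each a list of 2 entries, a list of its own where there are three numbers: the shift along the tool's x, y, z in units of 0.05 m (1.0 is 0.05 m), then the turn about the tool's z in units of 5 degrees (1.0 is 5 degrees). A call has 1 to 12 rows; each row shifts and turns the commanded pose from where the row before left it, along the tool's axes as they then stand; what a row does not reach is not made up. A row lasts 1/8 s, in which the tool goes at most 62.5 mm and 10.7 degrees, less where a joint would pass 70% of its speed; a pose out of reach is approached as far as the arm can. A call with a number of a shift or a turn outside -1 to 1 is refused whole. A call with a gripper value outside its range is refused whole. "gripper" is the opening, from -1 (shut) to 1 (fully open), so that 0 is half open, set as the call begins (left out, the last holds). The fingers move at their own pace and stop on an object; "newtons" is the grip in N (left out, the last holds). Time passes only in rows, so rows that do not move let the fingers close. It gives the time, the measured TCP pose, the force and the opening at its end, in the units of the state.
- bot.observe(): the state, without advancing time (a new reading comes with each control period).
- bot.grab_frame(name): name is "scene" or "top" or "wrist"; returns the picture (480x640x3 uint8, blue, green, red); there is no depth.
- bot.get_calibration(name): a dict with "fx", "fy", "cx", "cy" (pixels), "pose" (4x4, takes a point from camera to world coordinates). Camera axes: x right, y up, looking along -z (the intrinsics and any distortion apply to the point x, -y, -z); pixel columns grow to the right and rows downward; lengths in m; the calibration is good to about 2 mm. A picture is of the moment at which its call begins: read the wrist's pose just before it. get_calibration takes no time and is no camera call; for the wrist camera it gives the pose at the moment of the call.
- bot.job_done(): hands the job in, once; it reports no verdict.
The state is a dict: "clock": time; "qpos": joint angles; "qd": joint speeds; "joint_efforts": joint torques, N m; "position": TCP position; "tool_rot": TCP orientation; "force": force on the tool from outside, world axes, zero at the start; "moment": the same for the moment, N m; "grip_width": finger opening in m.
Only numpy, scipy, OpenCV 4.12 (cv2) and the standard library are available. Lean on these libraries where they do the work, as an engineer would, in place of code of your own. Each camera call takes 0.05 s, during which the arm holds its last target.

## Working session

There is one attempt and no reset: what is moved stays moved. The work goes in short steps, Python scripts to look and compute and a tool call to move; the robot and the scene stay as the last step left them, time stands still between calls to the robot, and variables do not carry over. Pictures are saved under pics/ and viewed, and the job is handed in when it is done.

Besides the shell and the picture viewer there is one more tool, called after "Emit:" by a JSON object that holds its "name" and its "arguments", one argument or row to a line. servo_tool: Moves the arm, as the interface text tells. Its arguments: {"type":"object","properties":{"targets":{"type":"array","items":{"type":"array"}},"gripper":{"type":"number"},"newtons":{"type":"number"}},"required":["targets"]}

```bash
ls; mkdir -p pics
python3 - <<'E'
from workcell import bot
import cv2,numpy as np
np.set_printoptions(precision=4,suppress=True)
s=bot.observe();print({k:s[k] for k in('clock','position','tool_rot','grip_width','force')},bot.tcp_to_grasp)
for n in('scene','top','wrist'):
    c=bot.get_calibration(n);print(n,c)
    cv2.imwrite(f'pics/{n}0.png',bot.grab_frame(n))
E
```

```text
pics
{'clock': 0.0, 'position': array([ 0.2373, -0.5778,  0.2307]), 'tool_rot': array([-3.1404,  0.0001,  0.3897]), 'grip_width': 0.08547909360263951, 'force': array([ 0.0511, -0.3358,  0.268 ])} 0.0187
scene {'fx': 472.1001522669661, 'fy': 472.1001522669661, 'cx': 317.8563050964593, 'cy': 242.51095377438747, 'pose': array([[ 0.9669, -0.2113,  0.143 ,  0.7052],
       [ 0.2545,  0.7577, -0.6009, -0.7996],
       [ 0.0186,  0.6174,  0.7864,  1.1184],
       [ 0.    ,  0.    ,  0.    ,  1.    ]])}
top {'fx': 620.851761658674, 'fy': 620.851761658674, 'cx': 320.3780095852064, 'cy': 241.3783178784616, 'pose': array([[-0.0016,  0.9936, -0.1127,  0.3193],
       [-0.9998, -0.0037, -0.0185,  0.0398],
       [-0.0188,  0.1126,  0.9935,  1.6198],
       [ 0.    ,  0.    ,  0.    ,  1.    ]])}
wrist {'fx': 359.7124805275473, 'fy': 359.7124805275473, 'cx': 312.85987885761097, 'cy': 240.96290932696624, 'pose': array([[ 0.3795,  0.8898,  0.2533,  0.3013],
       [-0.9252,  0.3651,  0.1035, -0.551 ],
       [-0.0004, -0.2736,  0.9618,  0.3726],
       [ 0.    ,  0.    ,  0.    ,  1.    ]])}
```

View pics/top0.png

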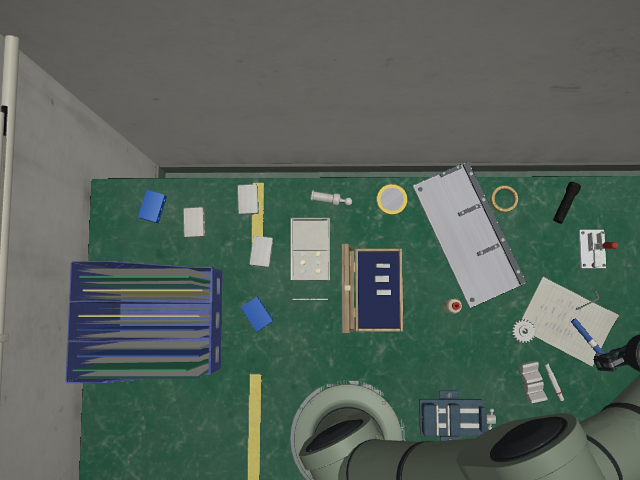

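View pics/scene0.png

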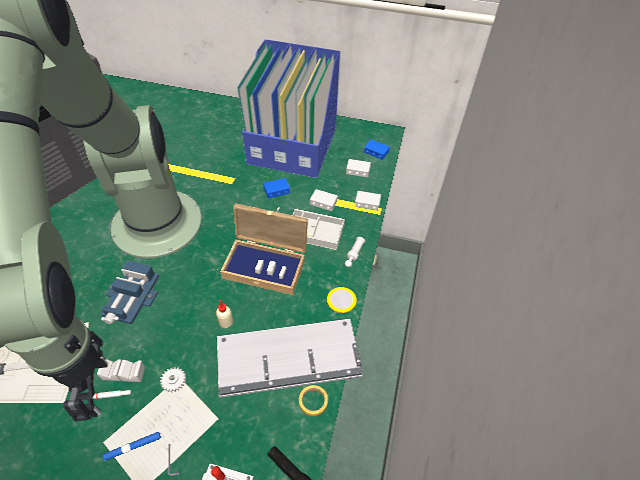

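View pics/wrist0.png

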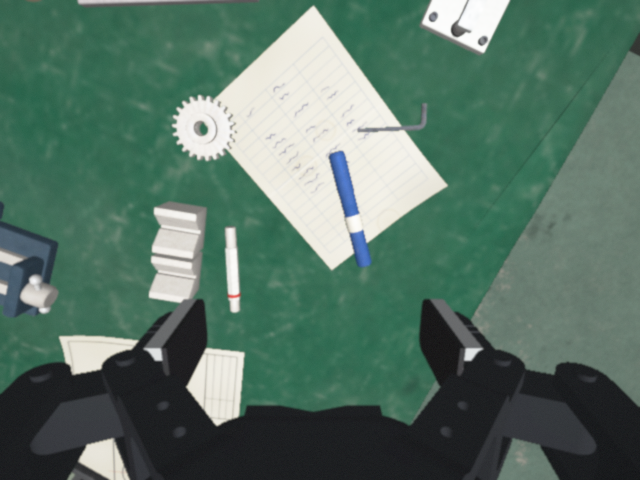

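```bash
cat > h.py <<'E'
import numpy as np, cv2
np.set_printoptions(precision=4,suppress=True)
from workcell import bot
from scipy.spatial.transform import Rotation as Ro
def p2w(c,uv,z):
    uv=np.atleast_2d(np.array(uv,float))
    d=np.c_[(uv[:,0]-c['cx'])/c['fx'],-(uv[:,1]-c['cy'])/c['fy'],-np.ones(len(uv))]
    P=c['pose'];d=d@P[:3,:3].T;o=P[:3,3]
    return o+d*((z-o[2])/d[:,2])[:,None]
def w2p(c,X):
    P=c['pose'];q=(np.atleast_2d(X)-P[:3,3])@P[:3,:3]
    return np.c_[c['cx']+c['fx']*q[:,0]/-q[:,2],c['cy']-c['fy']*q[:,1]/-q[:,2]]
def crop(img,x0,y0,x1,y1,s,name):
    cv2.imwrite(name,cv2.resize(img[y0:y1,x0:x1],None,fx=s,fy=s,interpolation=cv2.INTER_CUBIC))
def move(target,yaw):
    """shift in tool axes (units of 0.05) from measured pose to target TCP, turn units 5deg"""
    s=bot.observe();R=Ro.from_euler('xyz',s['tool_rot']).as_matrix()
    d=R.T@(np.array(target)-s['position'])/0.05
    cur=np.arctan2(R[1,0],R[0,0]); dy=(yaw-cur+np.pi/2)%np.pi-np.pi/2
    return d,-np.degrees(dy)/5
E
python3 - <<'E'
from h import *
t=cv2.imread('pics/top0.png')
crop(t,130,170,370,330,3.3,'pics/c1.png')
crop(t,370,155,530,315,3.7,'pics/c2.png')
c=bot.get_calibration('top')
print(p2w(c,[(194,222),(248,199),(261,251)],.025))
print(p2w(c,[(312,195),(350,201)],.015),p2w(c,[(392,199)],.006))
print(p2w(c,[(414,186),(465,165),(524,285),(471,306)],.01))
print(p2w(c,[(454,306),(505,199)],.0))
E
```

```text
[[0.5522 0.3987 0.025 ]
 [0.6123 0.2584 0.025 ]
 [0.4757 0.2231 0.025 ]]
[[ 0.6239  0.0915  0.015 ]
 [ 0.6075 -0.0081  0.015 ]] [[ 0.6139 -0.1188  0.006 ]]
[[ 0.6475 -0.1767  0.01  ]
 [ 0.703  -0.3117  0.01  ]
 [ 0.387  -0.4542  0.01  ]
 [ 0.3335 -0.3168  0.01  ]]
[[ 0.3336 -0.2753  0.    ]
 [ 0.6135 -0.4162  0.    ]]
```

View pics/c1.png

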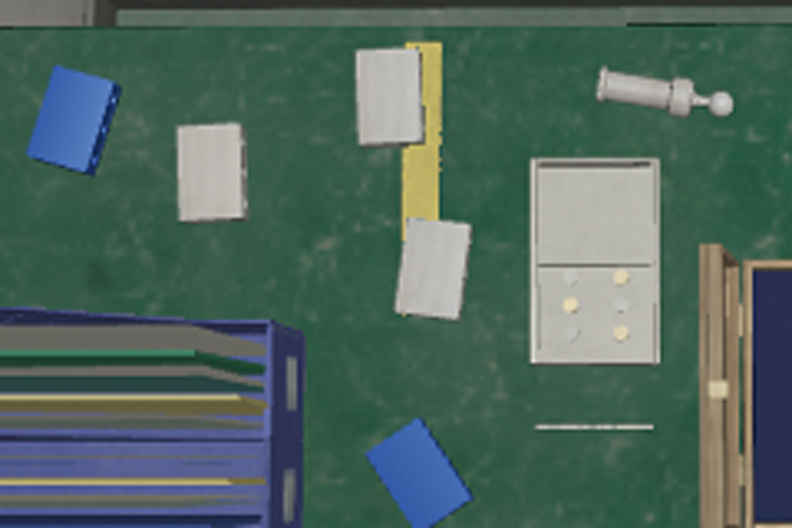

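View pics/c2.png

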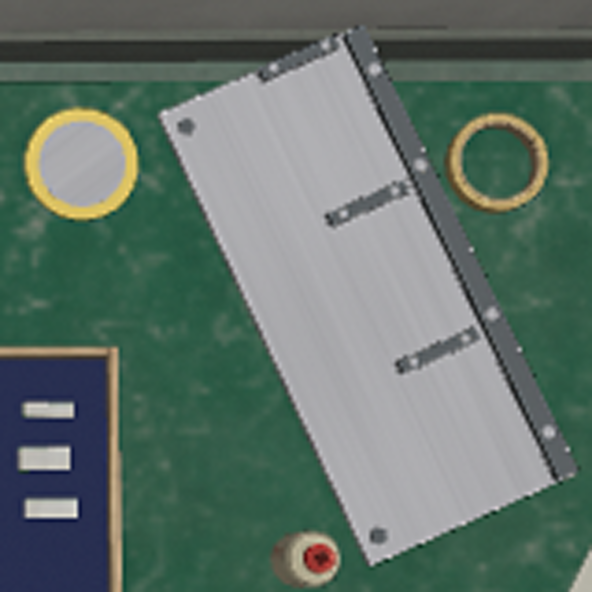

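Run:
```python
from h import *
c=bot.get_calibration('top')
o=np.array([130,170])
F,B=p2w(c,[np.array([603,84])/3.3+o,np.array([733,104])/3.3+o],.015)
u=(B-F)/np.linalg.norm(B-F);print(F,B,np.linalg.norm(B-F),np.degrees(np.arctan2(u[1],u[0])))
G=F+u*.066;print('grip',G)
yaw=np.arctan2(-u[1],-u[0]);print(np.degrees(yaw))
print(move([G[0],G[1],.20],yaw))
# fixture
o=np.array([370,155])
pts=[((160,113),.01),((372,565),.01),((576,468),.02),((362,28),.02)]
W=np.array([p2w(c,np.array(p)/3.7+o,z)[0] for p,z in pts])
loc=np.array([[-.08,.175],[-.08,-.175],[.08,-.175],[.08,.175]])
a=loc[:,0]+1j*loc[:,1];b=W[:,0]+1j*W[:,1]
k=np.vdot(a-a.mean(),b-b.mean());th=np.angle(k);t=b.mean()-np.exp(1j*th)*a.mean()
print('fix',t,th,np.degrees(th),np.abs(b-t-np.exp(1j*th)*a))
print('seat',p2w(c,np.array([[82,164]])/3.7+o,.006))
print('bottle',p2w(c,np.array([[320,558]])/3.7+o,.112))
```

```text
[0.6227 0.0896 0.015 ] [ 0.6061 -0.0136  0.015 ] 0.10451971421219015 -99.15863369530506
grip [0.6122 0.0244 0.015 ]
80.84136630469496
(array([11.5111, -8.293 ,  0.6239]), np.float64(-11.701563830334035))
fix (0.5201152152024368-0.3157602113537616j) -1.1542336511815452 -66.13271678467778 [0.0031 0.0025 0.005  0.0055]
seat [[ 0.613  -0.1192  0.006 ]]
bottle [[ 0.3331 -0.2595  0.112 ]]
```

Emit:
{"name": "servo_tool", "arguments": {
  "targets": [
    [[0.96,-0.69,0],0],
    [[0.96,-0.69,0],0],
    [[0.96,-0.69,0],0],
    [[0.96,-0.69,0],0],
    [[0.96,-0.69,0],0],
    [[0.96,-0.69,0],0],
    [[0.96,-0.69,0],0],
    [[0.96,-0.69,0],0],
    [[0.96,-0.69,0],0],
    [[0.96,-0.69,0],0],
    [[0.96,-0.69,0],0],
    [[0.96,-0.69,0],0]
  ]
}}

```text
clock: 1.65
position: [0.6137, 0.0253, 0.2312]
tool_rot: [3.141, 0.0, 0.39]
force: [0.0, -0.8, 1.5]
grip_width: 0.0849
```

Emit:
{"name": "servo_tool", "arguments": {
  "targets": [
    [[0,0,0],-1],
    [[0,0,0],-1],
    [[0,0,0],-1],
    [[0,0,0],-1],
    [[0,0,0],-1],
    [[0,0,0],-1],
    [[0,0,0],-1],
    [[0,0,0],-1],
    [[0,0,0],-1],
    [[0,0,0],-1],
    [[0,0,0],-1],
    [[0,0,0],-0.7]
  ]
}}

```text
clock: 3.15
position: [0.6128, 0.0236, 0.2311]
tool_rot: [-3.141, 0.0, 1.413]
force: [0.6, 0.0, -0.8]
grip_width: 0.0851
```

```bash
cat >> h.py <<'E'
def wshot(name):
    c=bot.get_calibration('wrist');i=bot.grab_frame('wrist');cv2.imwrite(name,i)
    import pickle;pickle.dump(c,open(name+'.cal','wb'));return i,c
def cal(name):
    import pickle;return pickle.load(open(name+'.cal','rb'))
E
python3 - <<'E'
from h import *
wshot('pics/w1.png')
print(bot.observe())
E
```

```text
{'clock': 3.2, 'qpos': array([ 0.1796,  0.5364, -0.4633,  1.6152,  0.2658,  1.0537, -0.5148]), 'qd': array([-0.0115, -0.0018,  0.0171, -0.0001, -0.0127, -0.0036, -0.0889]), 'joint_efforts': array([ -0.1323, -91.8239,  -6.9185, -36.4662,  -0.1545,  -0.0401,
        -1.2928]), 'position': array([0.6128, 0.0236, 0.231 ]), 'tool_rot': array([-3.1411,  0.0001,  1.4159]), 'force': array([0.7837, 0.5206, 0.0288]), 'moment': array([-0.0163,  0.0445,  0.0163]), 'grip_width': 0.08524177262531171}
```

View pics/w1.png

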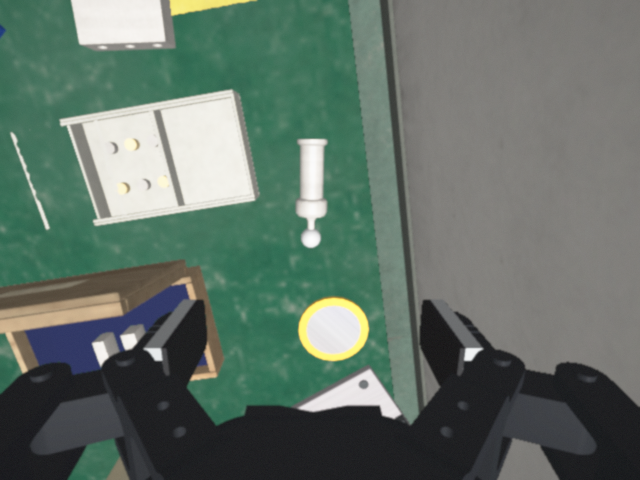

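Run:
```python
from h import *
c=cal('pics/w1.png')
W=p2w(c,[(312.5,142),(311,248),(312,208),(311,240)],.015);print(W)
print(p2w(c,[(334,329)],.006))
F=W[0];u=W[3]-F;u/=np.linalg.norm(u);print(np.degrees(np.arctan2(u[1],u[0])),np.linalg.norm(W[1]-F),np.linalg.norm(W[2]-F))
G=F+u*.066;print(G,move([G[0],G[1],.10],np.arctan2(-u[1],-u[0])))
i=cv2.imread('pics/w1.png');crop(i,270,120,360,260,4,'pics/c3.png')
```

```text
[[ 0.6227  0.0895  0.015 ]
 [ 0.6044 -0.0152  0.015 ]
 [ 0.6121  0.0262  0.015 ]
 [ 0.6057 -0.0067  0.015 ]]
[[ 0.6144 -0.1174  0.006 ]]
-99.98934838821403 0.10632985181554125 0.06415335538168175
[0.6112 0.0245 0.015 ] (array([ 0.014 , -0.0335,  2.6207]), np.float64(0.2231457659027646))
```

View pics/c3.png

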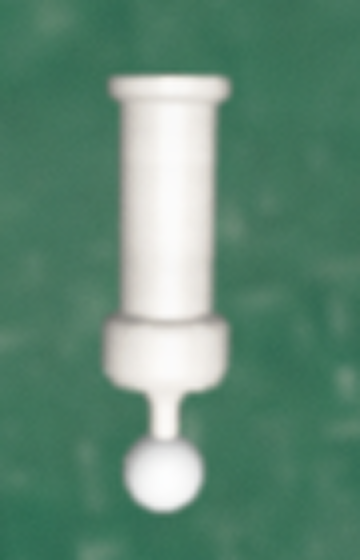

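Emit:
{"name": "servo_tool", "arguments": {
  "targets": [
    [[0,-0.03,0.9],0.2],
    [[0,0,0.9],0],
    [[0,0,0.9],0],
    [[0,0,0.9],0],
    [[0,0,0.6],0],
    [[0,0,0.34],0],
    [[0,0,0],0]
  ],
  "gripper": 0.2
}}

```text
clock: 4.08
position: [0.6111, 0.024, 0.0037]
tool_rot: [-3.14, 0.0, 1.393]
force: [0.4, -0.5, -0.4]
grip_width: 0.0514
```

Emit:
{"name": "servo_tool", "arguments": {
  "targets": [
    [[0,0,0],0],
    [[0,0,0],0],
    [[0,0,0],0],
    [[0,0,0],0],
    [[0,0,0],0],
    [[0,0,0],0]
  ],
  "gripper": -1,
  "newtons": 20
}}

```text
clock: 4.82
position: [0.6121, 0.0239, 0.0055]
tool_rot: [3.14, -0.0, 1.393]
force: [-2.3, -0.4, 9.6]
grip_width: 0.0301
```

Emit:
{"name": "servo_tool", "arguments": {
  "targets": [
    [[0,0,-0.5],0],
    [[0,0,-0.5],0],
    [[0,0,-0.5],0],
    [[0,0,-0.5],0],
    [[0,0,-0.6],0],
    [[0,0,0],0],
    [[0,0,0],0]
  ]
}}

```text
clock: 5.7
position: [0.6112, 0.0237, 0.134]
tool_rot: [-3.141, 0.0, 1.393]
force: [-1.3, 0.2, -2.5]
grip_width: 0.0302
```

Run:
```python
from h import *
wshot('pics/w2.png')
i=bot.grab_frame('scene');crop(i,290,170,430,300,4,'pics/s2.png')
print(bot.observe()['position'])
```

```text
[0.611  0.0238 0.1334]
```

View pics/w2.png

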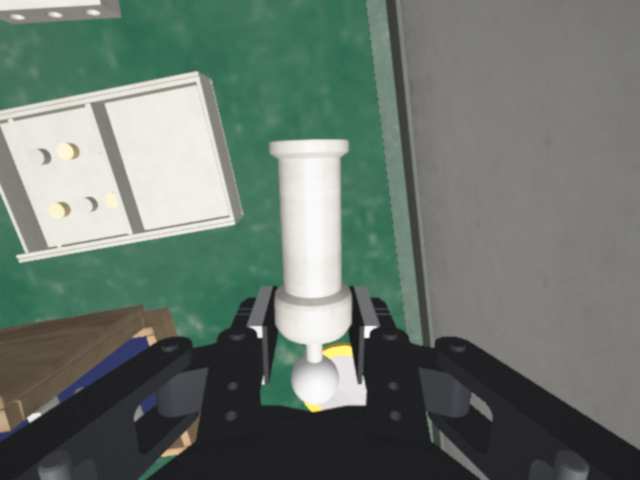

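View pics/s2.png

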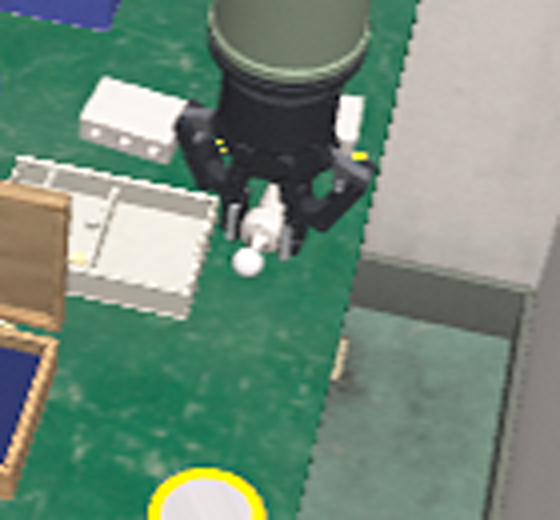

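Emit:
{"name": "servo_tool", "arguments": {
  "targets": [
    [[0,0,0.7],0],
    [[0,0,0.7],0],
    [[0,0,0.6],0],
    [[0,0,0],0],
    [[0,0,0],0]
  ],
  "gripper": -0.31
}}

```text
clock: 6.42
position: [0.6118, 0.0242, 0.035]
tool_rot: [3.141, -0.0, 1.393]
force: [-0.3, 0.1, -2.2]
grip_width: 0.03
```

Emit:
{"name": "servo_tool", "arguments": {
  "targets": [
    [[0,0,0],0],
    [[0,0,0],0],
    [[0,0,0],0]
  ],
  "gripper": -0.295
}}

```text
clock: 6.8
position: [0.6117, 0.0239, 0.0348]
tool_rot: [3.141, -0.0, 1.393]
force: [-0.2, 0.6, -2.3]
grip_width: 0.0303
```

Run:
```python
from h import *
wshot('pics/w3.png')
i=bot.grab_frame('scene');crop(i,290,170,430,300,4,'pics/s3.png')
```

```text
(no output)
```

View pics/w3.png

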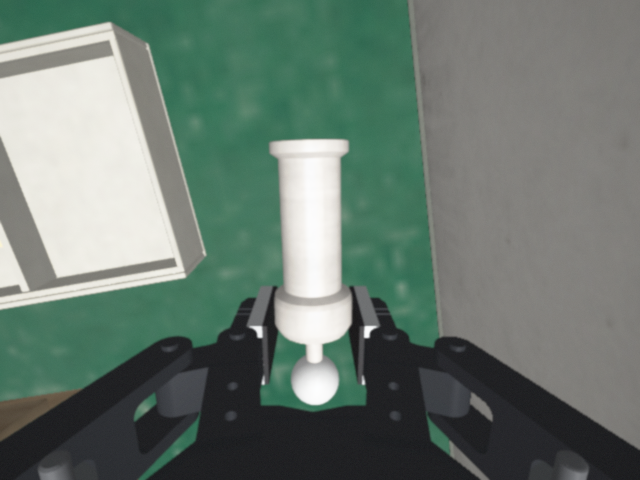

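Emit:
{"name": "servo_tool", "arguments": {
  "targets": [
    [[0,0,0],0],
    [[0,0,0],0],
    [[0,0,0],0]
  ],
  "gripper": -0.29
}}

```text
clock: 7.28
position: [0.6115, 0.0239, 0.0343]
tool_rot: [-3.142, 0.0, 1.393]
force: [0.5, -0.1, -2.0]
grip_width: 0.0306
```

Emit:
{"name": "servo_tool", "arguments": {
  "targets": [
    [[0,0,0],0],
    [[0,0,0],0],
    [[0,0,0],0]
  ],
  "gripper": -0.285
}}

```text
clock: 7.65
position: [0.6115, 0.024, 0.0343]
tool_rot: [-3.142, -0.0, 1.393]
force: [0.1, -0.2, -3.3]
grip_width: 0.0306
```

Run:
```python
from h import *
wshot('pics/w4.png')
```

```text
(no output)
```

View pics/w4.png

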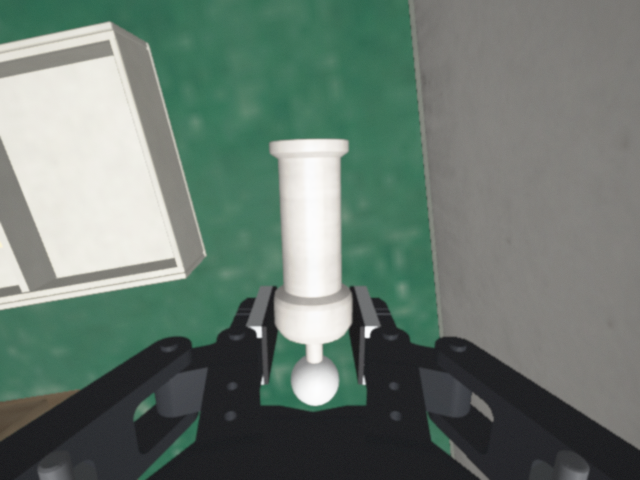

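Emit:
{"name": "servo_tool", "arguments": {
  "targets": [
    [[0,0,0],0],
    [[0,0,0],0],
    [[0,0,0],0]
  ],
  "gripper": -0.28
}}

```text
clock: 8.07
position: [0.6115, 0.0239, 0.0343]
tool_rot: [3.142, -0.0, 1.393]
force: [-0.3, -0.0, -2.3]
grip_width: 0.0303
```

Emit:
{"name": "servo_tool", "arguments": {
  "targets": [
    [[0,0,0],0],
    [[0,0,0],0],
    [[0,0,0],0]
  ],
  "gripper": -0.275
}}

```text
clock: 8.45
position: [0.6115, 0.024, 0.0343]
tool_rot: [-3.142, -0.0, 1.393]
force: [0.1, -0.0, -1.5]
grip_width: 0.0309
```

Run:
```python
from h import *
wshot('pics/w5.png')
```

```text
(no output)
```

View pics/w5.png

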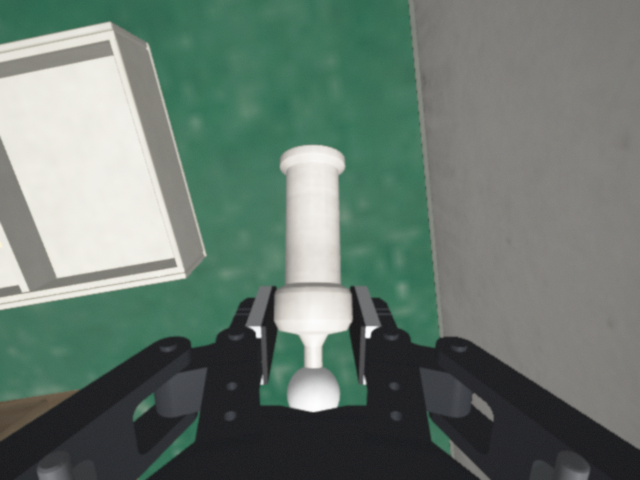

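Emit:
{"name": "servo_tool", "arguments": {
  "targets": [
    [[0,0,-0.15],0],
    [[0,0,-0.15],0],
    [[0,0,-0.15],0],
    [[0,0,-0.15],0],
    [[0,0,-0.1],0],
    [[0,0,0],0]
  ]
}}

```text
clock: 9.25
position: [0.6117, 0.0239, 0.0697]
tool_rot: [3.141, -0.0, 1.393]
force: [0.5, -0.2, -3.1]
grip_width: 0.0306
```

Run:
```python
from h import *
wshot('pics/w6.png')
```

```text
(no output)
```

View pics/w6.png

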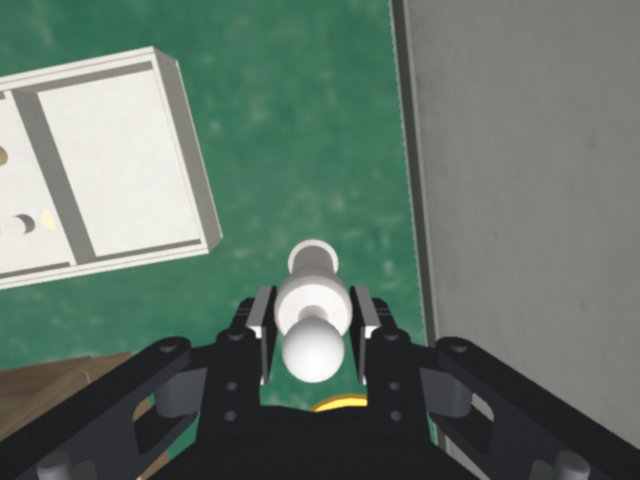

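Run:
```python
from h import *
c=cal('pics/w6.png');s=bot.observe();p=s['position'];pv=p+[0,0,.012]
x=np.array([np.cos(1.393),np.sin(1.393),0])
for t in (0,5,10,15,20):
    a=np.radians(t);ax=-x*np.sin(a)+np.array([0,0,np.cos(a)])
    print(t,w2p(c,[pv+ax*.032,pv-ax*.066]).round(0).tolist())
```

```text
0 [[314.0, 369.0], [313.0, 264.0]]
5 [[314.0, 376.0], [313.0, 255.0]]
10 [[314.0, 383.0], [313.0, 246.0]]
15 [[314.0, 389.0], [313.0, 237.0]]
20 [[314.0, 394.0], [313.0, 228.0]]
```

Run:
```python
from h import *
from scipy.optimize import least_squares
c=cal('pics/w6.png');s=bot.observe();p=s['position']
x=np.array([np.cos(1.393),np.sin(1.393),0])
for h in(.008,.012,.016):
  def f(v):
    ax=-x*np.sin(v[0])+np.array([0,0,np.cos(v[0])]);P=p+[0,0,h]
    b=P+ax*(.098-v[1]);ft=P-ax*v[1]
    return np.r_[w2p(c,[b])[0,1]-350,w2p(c,[ft])[0,1]-258]
  r=least_squares(f,[0,.066]);print(h,np.degrees(r.x[0]),r.x[1],r.fun)
i=cv2.imread('pics/w6.png');crop(i,240,220,390,420,3,'pics/c6.png')
```

```text
0.008 0.22723645616603994 0.07277524012174859 [0. 0.]
0.012 0.22233295223036742 0.07674798175909685 [-0.  0.]
0.016 0.21763542524386958 0.08072186625567095 [-0. -0.]
```

View pics/c6.png

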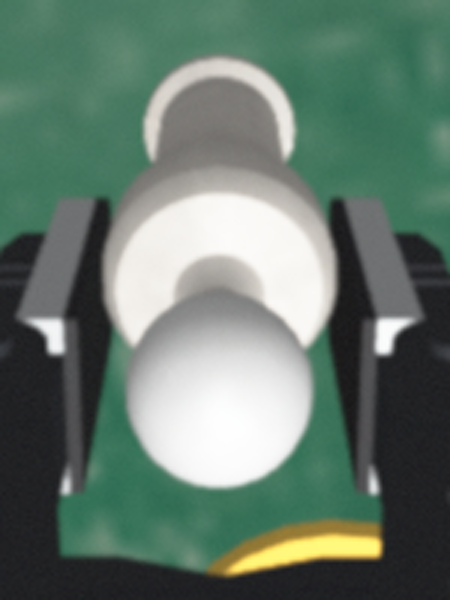

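Emit:
{"name": "servo_tool", "arguments": {
  "targets": [
    [[0,0,0],0],
    [[0,0,0],0],
    [[0,0,-0.1],0],
    [[0,0,-0.2],0],
    [[0,0,-0.2],0],
    [[0,0,-0.2],0],
    [[0,0,-0.1],0],
    [[0,0,0],0]
  ],
  "gripper": -0.32
}}

```text
clock: 10.3
position: [0.6117, 0.0239, 0.1097]
tool_rot: [3.141, -0.0, 1.393]
force: [-0.1, 0.3, -2.6]
grip_width: 0.0301
```

Run:
```python
from h import *
i,c=wshot('pics/w7.png');s=bot.observe();p=s['position']
print(p,s['force'],move([.6137,-.118,.11],s['tool_rot'][2]))
for (x0,y0,x1,y1) in [(240,220,390,420)]: crop(i,x0,y0,x1,y1,3,'pics/c7.png')
```

```text
[0.6114 0.0239 0.1093] [ 0.3404 -0.2283 -2.8697] (array([-2.7855,  0.5455, -0.0137]), np.float64(-0.0))
```

View pics/w7.png

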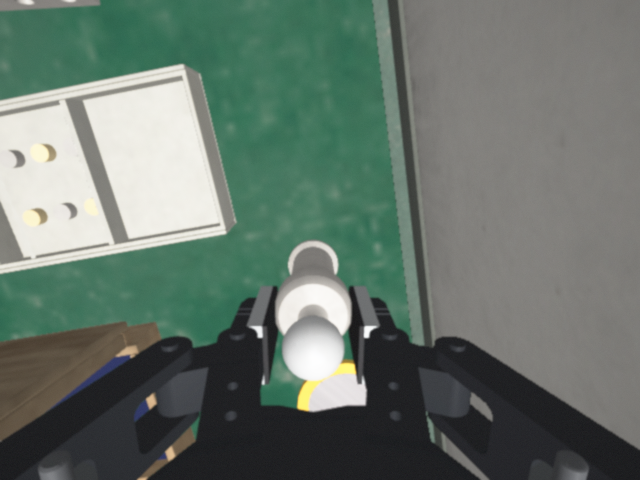

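Emit:
{"name": "servo_tool", "arguments": {
  "targets": [
    [[-0.4,0.08,0],0],
    [[-0.4,0.08,0],0],
    [[-0.4,0.08,0],0],
    [[-0.4,0.08,0],0],
    [[-0.4,0.08,0],0],
    [[-0.4,0.08,0],0],
    [[-0.38,0.07,0],0],
    [[0,0,0],0],
    [[0,0,0],0]
  ]
}}

```text
clock: 11.48
position: [0.6141, -0.1172, 0.1093]
tool_rot: [-3.142, -0.001, 1.394]
force: [0.4, 0.5, -2.4]
grip_width: 0.0302
```

Run:
```python
from h import *
i,c=wshot('pics/w8.png');s=bot.observe();p=s['position']
print(p,s['force'])
i=bot.grab_frame('scene');crop(i,290,230,420,350,5,'pics/s8.png')
i=bot.grab_frame('top');crop(i,330,140,460,260,5,'pics/t8.png')
```

```text
[ 0.6141 -0.1169  0.1093] [ 0.0271  0.8857 -1.994 ]
```

View pics/w8.png

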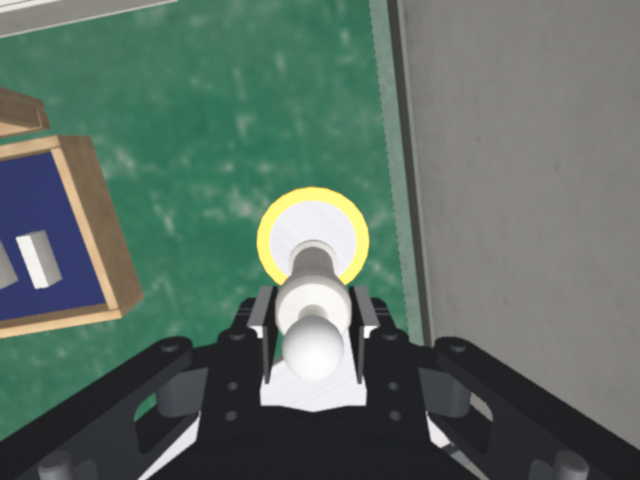

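View pics/s8.png

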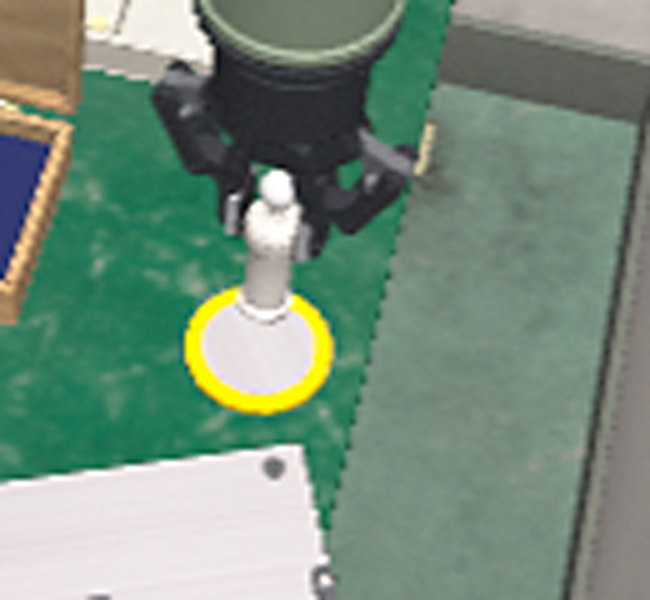

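Run:
```python
from h import *
c=cal('pics/w8.png')
print(p2w(c,[(313,187),(257,241),(369,241)],.006), p2w(c,[(313,187)],.006)-np.array([0.04*np.cos(1.393),.04*np.sin(1.393),0]))
```

```text
[[ 0.6206 -0.0795  0.006 ]
 [ 0.5748 -0.11    0.006 ]
 [ 0.6529 -0.1241  0.006 ]] [[ 0.6135 -0.1189  0.006 ]]
```

Emit:
{"name": "servo_tool", "arguments": {
  "targets": [
    [[-0.02,0,0.2],0],
    [[0,0,0.2],0],
    [[0,0,0.15],0],
    [[0,0,0.1],0],
    [[0,0,0],0]
  ]
}}

```text
clock: 12.25
position: [0.6137, -0.1186, 0.0764]
tool_rot: [-3.141, -0.0, 1.393]
force: [-0.5, 0.2, -2.5]
grip_width: 0.0303
```

Emit:
{"name": "servo_tool", "arguments": {
  "targets": [
    [[0,0,0.04],0],
    [[0,0,0],0]
  ]
}}

```text
clock: 12.5
position: [0.6139, -0.1188, 0.0749]
tool_rot: [3.141, -0.0, 1.393]
force: [0.1, -0.3, -2.6]
grip_width: 0.0301
```

Emit:
{"name": "servo_tool", "arguments": {
  "targets": [
    [[0,0,0.04],0],
    [[0,0,0],0]
  ]
}}

```text
clock: 12.75
position: [0.6138, -0.1188, 0.0727]
tool_rot: [-3.141, -0.0, 1.393]
force: [-0.5, 1.2, -2.1]
grip_width: 0.0303
```

Emit:
{"name": "servo_tool", "arguments": {
  "targets": [
    [[0,0,0.03],0],
    [[0,0,0],0]
  ]
}}

```text
clock: 13.0
position: [0.6138, -0.1187, 0.0712]
tool_rot: [-3.141, 0.0, 1.393]
force: [0.4, -0.1, -1.3]
grip_width: 0.03
```

Emit:
{"name": "servo_tool", "arguments": {
  "targets": [
    [[0,0,0.03],0],
    [[0,0,0],0]
  ]
}}

```text
clock: 13.25
position: [0.6138, -0.1187, 0.0697]
tool_rot: [-3.141, -0.0, 1.393]
force: [0.1, 0.1, -3.1]
grip_width: 0.0302
```

Emit:
{"name": "servo_tool", "arguments": {
  "targets": [
    [[0,0,0.03],0],
    [[0,0,0],0]
  ]
}}

```text
clock: 13.5
position: [0.6138, -0.1187, 0.0682]
tool_rot: [-3.141, -0.0, 1.393]
force: [-0.3, -0.0, -3.1]
grip_width: 0.0303
```

Emit:
{"name": "servo_tool", "arguments": {
  "targets": [
    [[0,0,0.03],0],
    [[0,0,0],0]
  ]
}}

```text
clock: 13.75
position: [0.6138, -0.1187, 0.0667]
tool_rot: [-3.141, -0.0, 1.393]
force: [-0.5, -0.4, -2.2]
grip_width: 0.0301
```

Emit:
{"name": "servo_tool", "arguments": {
  "targets": [
    [[0,0,0.03],0],
    [[0,0,0],0]
  ]
}}

```text
clock: 14.0
position: [0.6138, -0.1187, 0.0652]
tool_rot: [-3.142, -0.0, 1.393]
force: [0.4, -0.1, -2.6]
grip_width: 0.0301
```

Emit:
{"name": "servo_tool", "arguments": {
  "targets": [
    [[0,0,0.03],0],
    [[0,0,0],0]
  ]
}}

```text
clock: 14.25
position: [0.6142, -0.119, 0.0648]
tool_rot: [3.141, 0.0, 1.393]
force: [-4.3, -1.5, 12.8]
grip_width: 0.0305
```

Run:
```python
from h import *
i,c=wshot('pics/w9.png')
print(bot.observe()['force'])
i=bot.grab_frame('scene');crop(i,290,230,420,350,5,'pics/s9.png')
```

```text
[-3.7133 -0.6537 12.914 ]
```

View pics/s9.png

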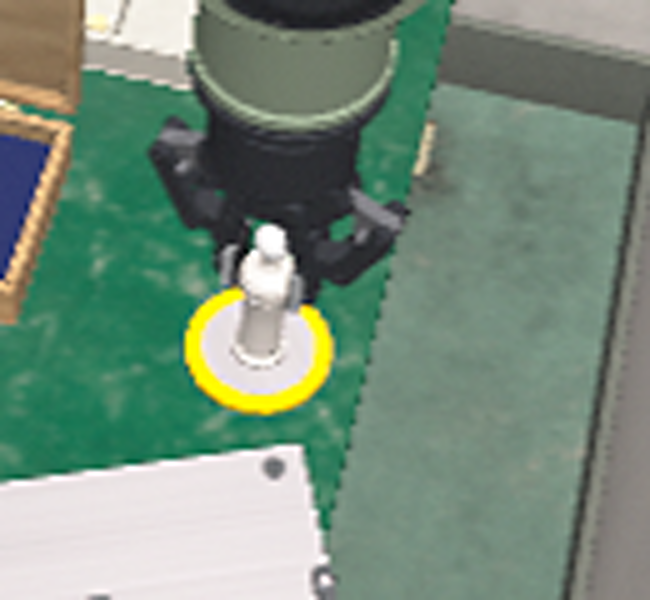

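Emit:
{"name": "servo_tool", "arguments": {
  "targets": [
    [[0,0,-0.01],0],
    [[0,0,0],0],
    [[0,0,0],0]
  ],
  "gripper": -0.275
}}

```text
clock: 14.72
position: [0.6142, -0.1189, 0.0646]
tool_rot: [3.141, 0.0, 1.393]
force: [-0.6, -0.4, 6.4]
grip_width: 0.0312
```

Emit:
{"name": "servo_tool", "arguments": {
  "targets": [
    [[0,0,0],0],
    [[0,0,0],0],
    [[0,0,0],0]
  ],
  "gripper": -0.2
}}

```text
clock: 15.1
position: [0.6138, -0.1187, 0.0642]
tool_rot: [-3.141, -0.0, 1.393]
force: [-0.6, 0.6, 1.1]
grip_width: 0.034
```

Emit:
{"name": "servo_tool", "arguments": {
  "targets": [
    [[0,0,0],0],
    [[0,0,0],0],
    [[0,0,0],0],
    [[0,0,-0.5],0],
    [[0,0,-0.8],0],
    [[0,0,-0.8],0],
    [[0,0,-0.5],0],
    [[0,0,0],0]
  ],
  "gripper": 0.3
}}

```text
clock: 16.1
position: [0.6147, -0.1188, 0.1962]
tool_rot: [3.138, 0.0, 1.393]
force: [0.3, 0.4, -1.6]
grip_width: 0.0555
```

Run:
```python
from h import *
i,c=wshot('pics/w10.png')
print(bot.observe()['position'])
i=bot.grab_frame('scene');crop(i,290,230,420,350,5,'pics/s10.png')
```

```text
[ 0.614  -0.1188  0.1948]
```

View pics/s10.png

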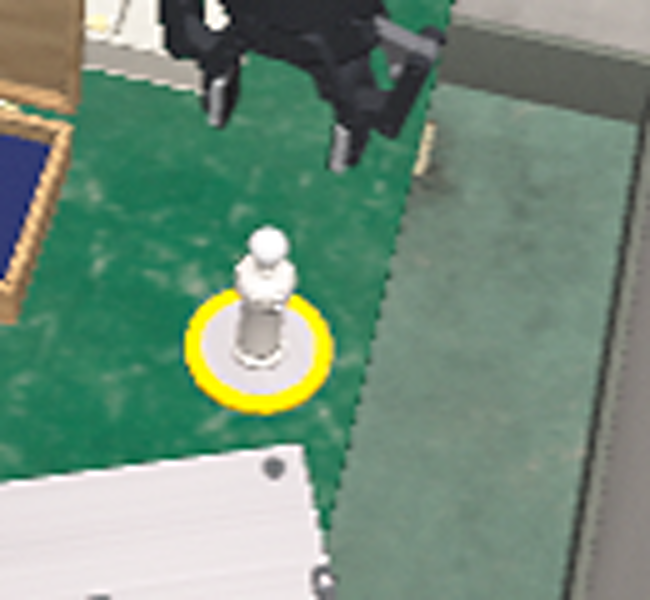

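View pics/w10.png

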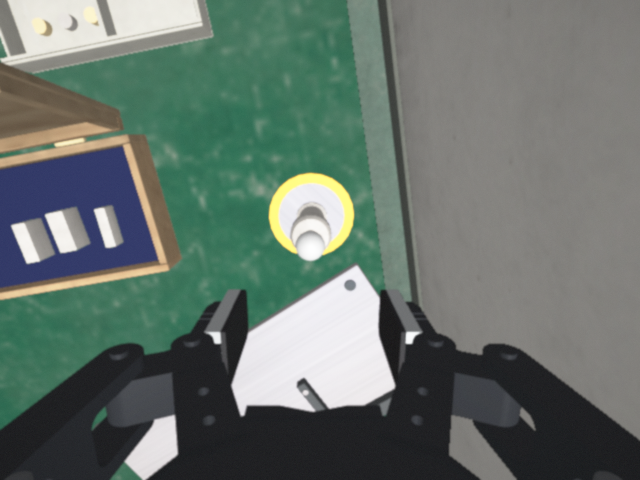

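Run:
```python
from h import *
print(move([.545,-.375,.28],1.987))
```

```text
(array([-5.2862, -0.446 , -1.7213]), np.float64(-6.803935096144907))
```

Emit:
{"name": "servo_tool", "arguments": {
  "targets": [
    [[-0.4,0,-0.8],0],
    [[-0.8,-0.1,-0.8],0],
    [[-0.8,-0.1,-0.1],0],
    [[-0.8,-0.1,0],0],
    [[-0.8,-0.1,0],0],
    [[-0.8,-0.05,0],0],
    [[-0.88,0,0],0]
  ],
  "gripper": 1
}}

```text
clock: 17.08
position: [0.5444, -0.3756, 0.2781]
tool_rot: [-3.14, -0.001, 1.394]
force: [0.6, -0.2, -0.3]
grip_width: 0.0853
```

Emit:
{"name": "servo_tool", "arguments": {
  "targets": [
    [[0,0,0],-1],
    [[0,0,0],-1],
    [[0,0,0],-1],
    [[0,0,0],-1],
    [[0,0,0],-1],
    [[0,0,0],-1],
    [[0,0,0],-0.8],
    [[0,0,0],0],
    [[0,0,0],0]
  ]
}}

```text
clock: 18.2
position: [0.545, -0.3745, 0.2786]
tool_rot: [-3.141, -0.001, 1.985]
force: [0.2, -0.2, -0.0]
grip_width: 0.0854
```

Run:
```python
from h import *
i,c=wshot('pics/w11.png')
print(bot.observe()['position'],bot.observe()['tool_rot'])
fx=np.array([.5201,-.3158]);th=-1.1542
for px,py,z in [(-.08,.175,.01),(-.08,-.175,.01),(.08,-.175,.02),(.08,.175,.02),(.064,.175,.02),(.064,-.175,.02)]:
    X=[fx[0]+np.cos(th)*px-np.sin(th)*py,fx[1]+np.sin(th)*px+np.cos(th)*py,z];print(w2p(c,X))
```

```text
[ 0.545  -0.3746  0.2788] [-3.1412 -0.0005  1.9854]
[[481.6434  64.3981]]
[[145.5221  65.4365]]
[[159.9206 217.9026]]
[[467.9154 217.0417]]
[[469.5559 203.0902]]
[[158.2233 203.9688]]
```

View pics/w11.png

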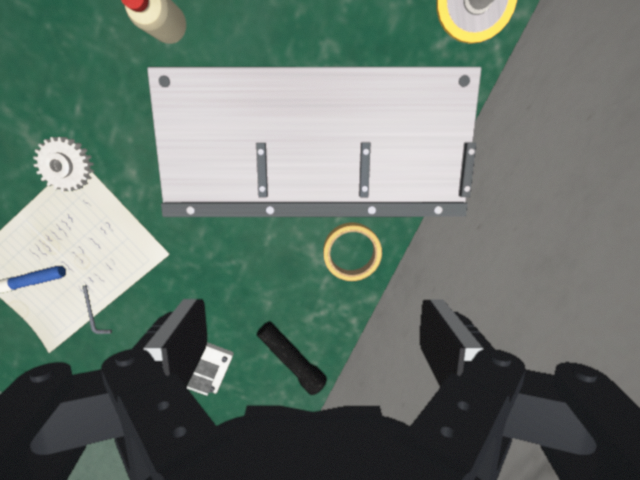

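Run:
```python
import cv2
from h import crop
i=cv2.imread('pics/w11.png')
crop(i,140,55,320,225,4.4,'pics/c11a.png');crop(i,310,55,490,225,4.4,'pics/c11b.png')
```

```text
(no output)
```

View pics/c11a.png

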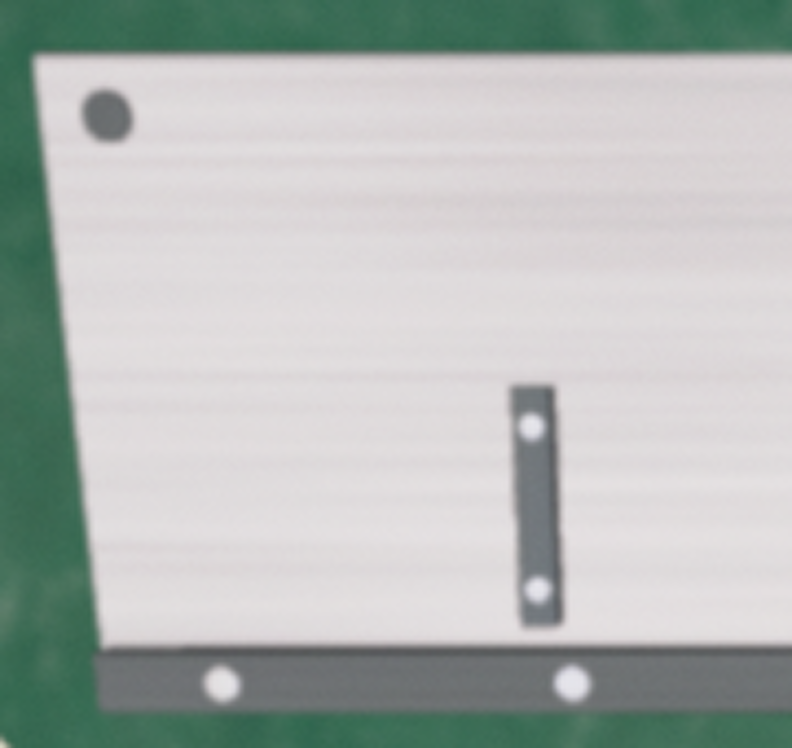

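View pics/c11b.png

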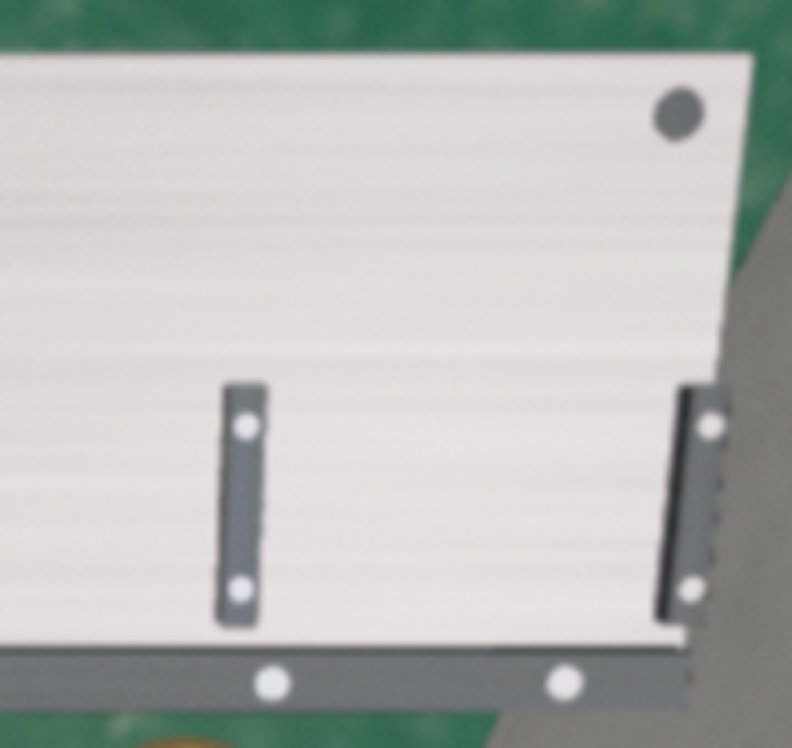

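Run:
```python
from h import *
from scipy.optimize import least_squares
c=cal('pics/w11.png')
L=[(33,55,-.08,-.175,.01),(93,656,.062,-.175,.02),(511,386,-.004,-.063,.02),(521,627,.056,-.063,.02)]
Rr=[(753,52,-.08,.175,.01),(690,656,.062,.175,.02),(223,384,-.004,.051,.02),(216,625,.056,.051,.02),(688,386,-.004,.165,.02),(665,622,.056,.165,.02)]
px=[(a/4.4+140,b/4.4+55) for a,b,*_ in L]+[(a/4.4+310,b/4.4+55) for a,b,*_ in Rr]
loc=np.array([l[2:] for l in L+Rr]);px=np.array(px)-0.35
def W(v):
    R=np.array([[np.cos(v[2]),-np.sin(v[2])],[np.sin(v[2]),np.cos(v[2])]])
    return np.c_[loc[:,:2]@R.T+v[:2],loc[:,2]]
f=lambda v:(w2p(c,W(v))-px).ravel()
r=least_squares(f,[.52,-.316,-1.154]);print(r.x,np.degrees(r.x[2]));print(r.fun.reshape(-1,2))
v=r.x;R=np.array([[np.cos(v[2]),-np.sin(v[2])],[np.sin(v[2]),np.cos(v[2])]])
for n,y in((1,.165),(2,.051),(3,-.063)):
    print(n,'corner',R@[.062,y]+v[:2],'block',R@[.062-.0375,y-.025]+v[:2])
np.save('fix.npy',v)
i=cv2.imread('pics/w11.png')
s=p2w(c,[(478,8)],.006);print('seat',s)
```

```text
[ 0.5206 -0.3173 -1.1551] -66.18457206173267
[[-1.5658 -0.2567]
 [-2.8505 -0.3119]
 [-0.9239 -0.0226]
 [-0.7278  0.7812]
 [ 0.5388 -0.2661]
 [ 2.8953 -0.9014]
 [ 0.7138  0.223 ]
 [ 0.4395  1.0423]
 [ 1.2425 -0.4404]
 [ 0.2683  1.5306]]
1 corner [ 0.6965 -0.3074] block [ 0.6585 -0.2832]
2 corner [ 0.5922 -0.3534] block [ 0.5542 -0.3292]
3 corner [ 0.488  -0.3995] block [ 0.4499 -0.3752]
seat [[ 0.6186 -0.127   0.006 ]]
```

Run:
```python
from h import *
print(move([.60,.29,.28],3.1416))
print(bot.observe()['qpos'])
```

```text
(array([11.7218,  6.3609, -0.0196]), np.float64(-13.248860206451123))
[ 0.8555  0.5893 -0.5556  1.4177  0.3168  1.2246  0.6827]
```

Emit:
{"name": "servo_tool", "arguments": {
  "targets": [
    [[0.9,0.49,0],0],
    [[0.9,0.49,0],0],
    [[0.9,0.49,0],0],
    [[0.9,0.49,0],0],
    [[0.9,0.49,0],0],
    [[0.9,0.49,0],0],
    [[0.9,0.49,0],0],
    [[0.9,0.49,0],0],
    [[0.9,0.49,0],0],
    [[0.9,0.49,0],0],
    [[0.9,0.49,0],0],
    [[0.9,0.49,0],0]
  ]
}}

```text
clock: 19.75
position: [0.5958, 0.2397, 0.2792]
tool_rot: [3.142, 0.0, 1.985]
force: [-0.4, 0.7, -0.4]
grip_width: 0.0856
```

Emit:
{"name": "servo_tool", "arguments": {
  "targets": [
    [[0.9,0.48,0],0],
    [[0,0,0],-1],
    [[0,0,0],-1],
    [[0,0,0],-1],
    [[0,0,0],-1],
    [[0,0,0],-1],
    [[0,0,0],-1],
    [[0,0,0],-1],
    [[0,0,0],-1],
    [[0,0,0],-1],
    [[0,0,0],-1],
    [[0,0,0],-1]
  ]
}}

```text
clock: 21.25
position: [0.5996, 0.289, 0.2791]
tool_rot: [-3.141, -0.0, 2.949]
force: [0.2, 0.2, -0.4]
grip_width: 0.0855
```

Emit:
{"name": "servo_tool", "arguments": {
  "targets": [
    [[0,0,0],-1],
    [[0,0,0],-1],
    [[0,0,0],-0.2],
    [[0,0,0],0],
    [[0,0,0],0]
  ]
}}

```text
clock: 21.88
position: [0.5996, 0.289, 0.2793]
tool_rot: [-3.142, 0.0, 3.137]
force: [-0.6, 0.0, -0.6]
grip_width: 0.0857
```

Run:
```python
from h import *
i,c=wshot('pics/w12.png')
s=bot.observe();print(s['position'],s['tool_rot'],s['qpos'])
```

```text
[0.5996 0.289  0.2793] [-3.1415  0.0001  3.1376] [-0.0115  0.6867 -0.909   1.3936  0.5425  1.321   0.6256]
```

View pics/w12.png

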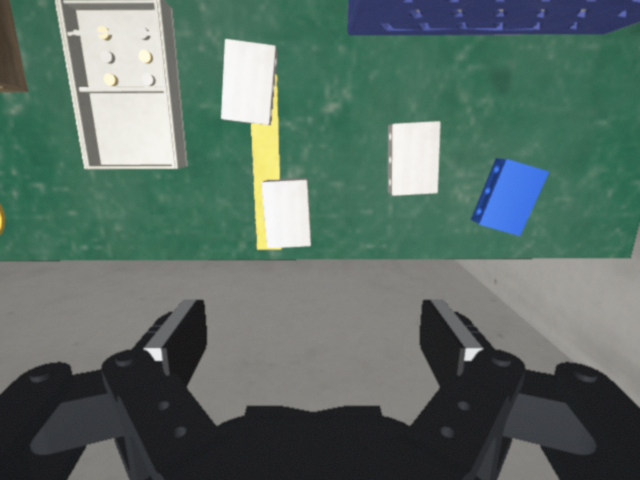

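```bash
cat >> h.py <<'E'
def blocks(img,c,z=.025,roi=None,thr=200):
    hsv=cv2.cvtColor(img,cv2.COLOR_BGR2HSV)
    m=((hsv[...,1]<30)&(hsv[...,2]>thr)).astype(np.uint8)
    if roi: k=np.zeros_like(m);k[roi[1]:roi[3],roi[0]:roi[2]]=1;m*=k
    m=cv2.morphologyEx(m,cv2.MORPH_OPEN,np.ones((3,3)))
    out=[]
    for q in cv2.findContours(m,cv2.RETR_EXTERNAL,cv2.CHAIN_APPROX_NONE)[0]:
        if cv2.contourArea(q)<800: continue
        W=p2w(c,q[:,0].astype(float),z)[:,:2]
        (cx,cy),(w,h),a=cv2.minAreaRect((W*1000).astype(np.float32))
        if w<h: w,h,a=h,w,a+90
        M=cv2.moments((W*10000).astype(np.float32)[:,None]);cen=np.array([M['m10'],M['m01']])/M['m00']/10000
        out.append((np.array([cx,cy])/1000,cen,w,h,(a+90)%180-90,q[:,0].mean(0)))
    return out
E
python3 - <<'E'
from h import *
i=cv2.imread('pics/w12.png');c=cal('pics/w12.png')
for b in blocks(i,c,roi=(190,20,460,256)):print(b)
crop(i,210,30,460,256,3.1,'pics/c12.png')
E
```

```text
(array([0.6118, 0.2592]), array([0.6117, 0.2593]), 74.85070037841797, 49.58557891845703, 2.6359806060791016, array([286.061 , 213.3239]))
(array([0.5517, 0.3994]), array([0.5517, 0.3992]), 75.12351989746094, 49.356685638427734, 3.1805334091186523, array([414.9648, 157.837 ]))
(array([0.4752, 0.2231]), array([0.4752, 0.2231]), 75.13117980957031, 49.814727783203125, -7.2128143310546875, array([247.096,  81.22 ]))
```

View pics/c12.png

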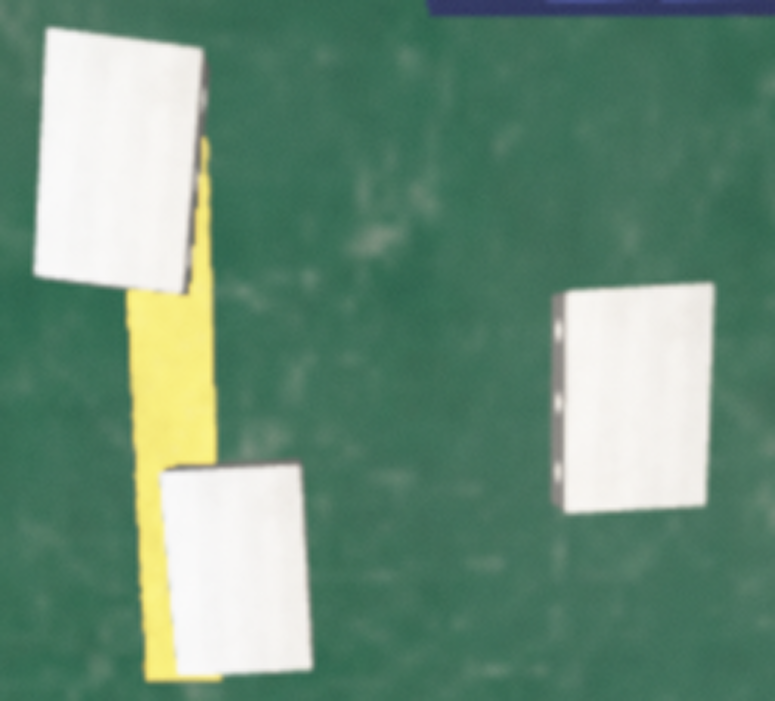

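Run:
```python
from h import *
print(move([.6118,.2593,.010],np.radians(182.64)))
```

```text
(array([-0.2457, -0.5928,  5.387 ]), np.float64(-0.5742750921694297))
```

Emit:
{"name": "servo_tool", "arguments": {
  "targets": [
    [[-0.25,-0.6,0.4],0],
    [[0,0,0.9],-0.57],
    [[0,0,0.9],0],
    [[0,0,0.9],0],
    [[0,0,0.8],0],
    [[0,0,0.7],0],
    [[0,0,0.5],0],
    [[0,0,0.29],0],
    [[0,0,0],0]
  ]
}}

```text
clock: 23.05
position: [0.6119, 0.259, 0.0095]
tool_rot: [-3.141, -0.001, -3.095]
force: [0.7, 0.0, 0.2]
grip_width: 0.0859
```

Emit:
{"name": "servo_tool", "arguments": {
  "targets": [
    [[0,0,0],0],
    [[0,0,0],0],
    [[0,0,0],0],
    [[0,0,0],0],
    [[0,0,0],0],
    [[0,0,0],0],
    [[0,0,0],0]
  ],
  "gripper": -1,
  "newtons": 60
}}

```text
clock: 23.92
position: [0.6125, 0.259, 0.0112]
tool_rot: [-3.142, 0.001, -3.095]
force: [-3.6, -2.5, 11.2]
grip_width: 0.0483
```

Emit:
{"name": "servo_tool", "arguments": {
  "targets": [
    [[0,0,-0.3],0],
    [[0,0,-0.6],0],
    [[0,0,-0.8],0],
    [[0,0,-0.9],0],
    [[0,0,-0.9],0],
    [[0,0,-0.5],0],
    [[0,0,0],0]
  ]
}}

```text
clock: 24.8
position: [0.6124, 0.2593, 0.2119]
tool_rot: [3.141, 0.003, -3.095]
force: [0.4, 0.2, -8.5]
grip_width: 0.0485
```

Run:
```python
from h import *
i,c=wshot('pics/w13.png')
s=bot.observe();print(s['position'],s['tool_rot'],s['force'])
```

```text
[0.6119 0.2588 0.21  ] [-3.1414  0.0007 -3.0948] [-0.6535 -0.6066 -8.3423]
```

View pics/w13.png

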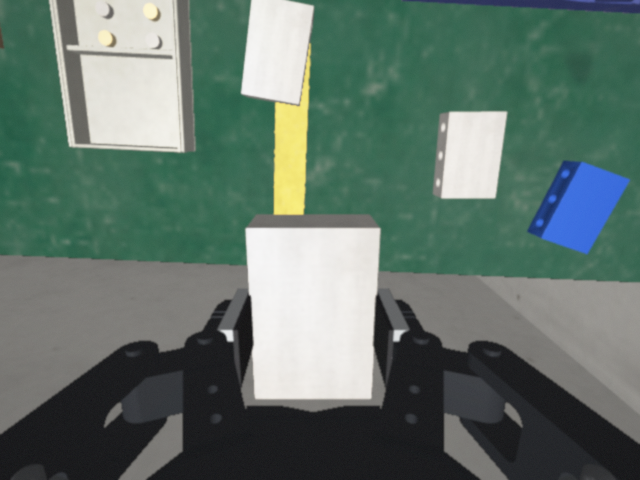

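```bash
cat >> h.py <<'E'
def held(px,c,dz=.0145):
    """corners order: far-left, far-right, near-right, near-left in image"""
    s=bot.observe();p=s['position'];R=Ro.from_euler('xyz',s['tool_rot']).as_matrix()
    W=p2w(c,px,p[2]+dz);T=(W-p)@R
    print('tool-frame corners mm',(T*1000).round(1).tolist())
    cen=T.mean(0);d=(T[0]+T[1]-T[2]-T[3]);print('center',cen*1000,'yaw dev deg',np.degrees(np.arctan2(d[1],d[0])))
    return cen
E
python3 - <<'E'
from h import *
c=cal('pics/w13.png');held([(247,228),(379.5,228),(372.5,398.5),(253.5,398.5)],c)
v=np.load('fix.npy');print(v)
E
```

```text
tool-frame corners mm [[37.5, -23.3, -14.5], [37.5, 25.6, -14.5], [-37.6, 26.5, -14.5], [-37.5, -24.4, -14.5]]
center [ -0.0212   1.108  -14.5002] yaw dev deg 0.09434384533060068
[ 0.5206 -0.3173 -1.1551]
```

```bash
cat >> h.py <<'E'
V=np.load('fix.npy');CY={1:.165,2:.051,3:-.063}
def loc2w(n,lx,ly):
    c_,s_=np.cos(V[2]),np.sin(V[2]);x,y=.062+lx,CY[n]+ly
    return np.array([V[0]+c_*x-s_*y,V[1]+s_*x+c_*y])
def plan(xy,z,yaw=V[2]+np.pi):
    s=bot.observe();cur=s['tool_rot'][2];d=(yaw-cur+np.pi)%(2*np.pi)-np.pi
    print('turn units',round(-np.degrees(d)/5,2))
    for nm,y in(('shift after turn',yaw),('shift before turn',cur)):
        R=Ro.from_euler('xyz',[np.pi,0,y]).as_matrix()
        print(nm,(R.T@(np.r_[xy,z]-s['position'])/.05).round(3))
E
python3 - <<'E'
from h import *
print(loc2w(1,-.0375,-.025))
plan(loc2w(1,-.0425,-.030),.21)
E
```

```text
[ 0.6585 -0.2832]
turn units 13.77
shift after turn [-10.192  -3.624   0.001]
shift before turn [ -0.295 -10.813   0.001]
```

Emit:
{"name": "servo_tool", "arguments": {
  "targets": [
    [[-0.02,-0.9,0],0],
    [[-0.025,-0.9,0],0],
    [[-0.025,-0.9,0],0],
    [[-0.025,-0.9,0],0],
    [[-0.025,-0.9,0],0],
    [[-0.025,-0.9,0],0],
    [[-0.025,-0.9,0],0],
    [[-0.025,-0.9,0],0],
    [[-0.025,-0.9,0],0],
    [[-0.025,-0.9,0],0],
    [[-0.025,-0.9,0],0],
    [[-0.025,-0.9,0],0]
  ]
}}

```text
clock: 26.35
position: [0.6512, -0.2812, 0.2078]
tool_rot: [3.141, -0.002, -3.095]
force: [0.9, -0.1, -7.2]
grip_width: 0.0482
```

Emit:
{"name": "servo_tool", "arguments": {
  "targets": [
    [[0,0,0],1],
    [[0,0,0],1],
    [[0,0,0],1],
    [[0,0,0],1],
    [[0,0,0],1],
    [[0,0,0],1],
    [[0,0,0],1],
    [[0,0,0],1],
    [[0,0,0],1],
    [[0,0,0],1],
    [[0,0,0],1],
    [[0,0,0],1]
  ]
}}

```text
clock: 27.85
position: [0.6511, -0.2795, 0.2076]
tool_rot: [-3.14, -0.002, 2.139]
force: [-0.1, -0.3, -7.1]
grip_width: 0.0482
```

Emit:
{"name": "servo_tool", "arguments": {
  "targets": [
    [[0,0,0],1],
    [[0,0,0],0.77],
    [[0,0,0],0],
    [[0,0,0],0]
  ]
}}

```text
clock: 28.35
position: [0.6516, -0.2796, 0.2088]
tool_rot: [-3.141, -0.001, 1.988]
force: [0.8, 0.1, -7.4]
grip_width: 0.0483
```

Run:
```python
from h import *
i,c=wshot('pics/w14.png')
plan(loc2w(1,-.0425,-.030),.040)
```

```text
turn units 0.02
shift after turn [-0.018 -0.004  3.381]
shift before turn [-0.018 -0.004  3.381]
```

View pics/w14.png

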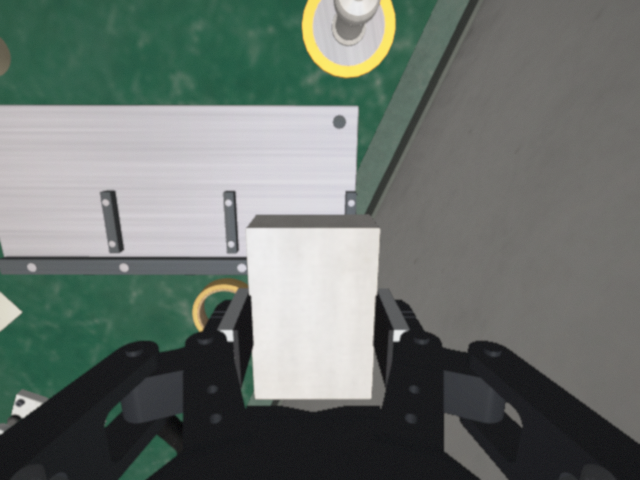

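Emit:
{"name": "servo_tool", "arguments": {
  "targets": [
    [[0,0,0.6],0],
    [[0,0,0.9],0],
    [[0,0,0.9],0],
    [[0,0,0.6],0],
    [[-0.02,0,0.4],0],
    [[0,0,0.15],0],
    [[0,0,0],0]
  ]
}}

```text
clock: 29.28
position: [0.6527, -0.2808, 0.0327]
tool_rot: [3.141, 0.0, 1.987]
force: [-0.8, 0.7, -7.4]
grip_width: 0.0483
```

Run:
```python
from h import *
i,c=wshot('pics/w15.png')
plan(loc2w(1,-.0425,-.030),.021)
```

```text
turn units 0.0
shift after turn [ 0.011 -0.018  0.246]
shift before turn [ 0.011 -0.018  0.246]
```

View pics/w15.png

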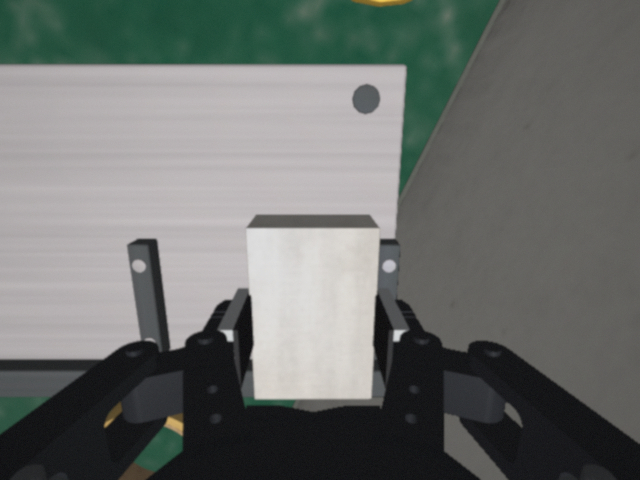

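Emit:
{"name": "servo_tool", "arguments": {
  "targets": [
    [[0,0,0.1],0],
    [[0,0,0.05],0],
    [[0,0,0],0]
  ]
}}

```text
clock: 29.7
position: [0.6524, -0.2807, 0.0247]
tool_rot: [-3.141, -0.0, 1.987]
force: [-0.1, 0.1, -7.4]
grip_width: 0.0481
```

Emit:
{"name": "servo_tool", "arguments": {
  "targets": [
    [[0,0,0.04],0],
    [[0,0,0],0]
  ]
}}

```text
clock: 29.95
position: [0.6523, -0.2806, 0.0227]
tool_rot: [-3.141, -0.0, 1.987]
force: [0.5, -0.2, -6.8]
grip_width: 0.0483
```

Emit:
{"name": "servo_tool", "arguments": {
  "targets": [
    [[0,0,0.03],0],
    [[0,0,0],0]
  ]
}}

```text
clock: 30.2
position: [0.6525, -0.2806, 0.0213]
tool_rot: [3.142, -0.0, 1.987]
force: [-0.3, -0.9, -6.6]
grip_width: 0.0478
```

Emit:
{"name": "servo_tool", "arguments": {
  "targets": [
    [[0,0,0.02],0],
    [[0,0,0],0]
  ]
}}

```text
clock: 30.45
position: [0.6525, -0.2807, 0.0212]
tool_rot: [3.142, 0.0, 1.987]
force: [-5.8, 2.4, 7.4]
grip_width: 0.0479
```

Emit:
{"name": "servo_tool", "arguments": {
  "targets": [
    [[0,0,-0.02],0],
    [[0,0,0],0],
    [[0,0,0],0],
    [[0,0,0],0]
  ],
  "gripper": 0.35
}}

```text
clock: 30.95
position: [0.6525, -0.2806, 0.0213]
tool_rot: [3.142, -0.0, 1.987]
force: [0.6, -0.0, -0.0]
grip_width: 0.0575
```

Emit:
{"name": "servo_tool", "arguments": {
  "targets": [
    [[0,0.05,0.02],0],
    [[0,0.05,0],0],
    [[0,0.04,0],0],
    [[0,0.02,0],0],
    [[0,0,0],0]
  ]
}}

```text
clock: 31.58
position: [0.6589, -0.278, 0.0201]
tool_rot: [-3.139, -0.0, 1.986]
force: [-5.5, -2.1, 2.8]
grip_width: 0.0576
```

Emit:
{"name": "servo_tool", "arguments": {
  "targets": [
    [[0,0.02,0],0],
    [[0,0,0],0]
  ]
}}

```text
clock: 31.82
position: [0.6598, -0.2777, 0.0201]
tool_rot: [-3.139, -0.0, 1.986]
force: [-5.9, -1.5, 3.6]
grip_width: 0.0578
```

Emit:
{"name": "servo_tool", "arguments": {
  "targets": [
    [[0,0.02,0],0],
    [[0,0,0],0]
  ]
}}

```text
clock: 32.08
position: [0.6606, -0.2774, 0.0201]
tool_rot: [-3.139, -0.0, 1.986]
force: [-6.5, -3.7, 3.1]
grip_width: 0.0575
```

Emit:
{"name": "servo_tool", "arguments": {
  "targets": [
    [[0,0.02,0],0],
    [[0,0,0],0]
  ]
}}

```text
clock: 32.33
position: [0.6606, -0.2774, 0.02]
tool_rot: [-3.137, -0.0, 1.986]
force: [-12.5, -4.2, 7.0]
grip_width: 0.0577
```

Emit:
{"name": "servo_tool", "arguments": {
  "targets": [
    [[0,0.02,0],0],
    [[0,0,0],0]
  ]
}}

```text
clock: 32.58
position: [0.6607, -0.2774, 0.0199]
tool_rot: [-3.136, -0.001, 1.985]
force: [-18.8, -3.0, 11.2]
grip_width: 0.0575
```

Emit:
{"name": "servo_tool", "arguments": {
  "targets": [
    [[0,-0.1,0],0],
    [[0,0,-0.2],0],
    [[0,0,-0.6],0],
    [[0,0,-0.6],0],
    [[0,0,0],0]
  ]
}}

```text
clock: 33.2
position: [0.6606, -0.2779, 0.0936]
tool_rot: [3.138, 0.003, 1.987]
force: [-0.4, -0.3, -0.7]
grip_width: 0.0578
```

Run:
```python
from h import *
i,c=wshot('pics/w16.png')
print(bot.observe()['position'])
for b in blocks(i,c,z=.035,thr=215):print(b)
```

```text
[ 0.6597 -0.2778  0.0919]
(array([ 0.6364, -0.2856]), array([ 0.6458, -0.2802]), 91.40880584716797, 75.93252563476562, 23.705137252807617, array([255.2669, 246.641 ]))
(array([ 0.641, -0.236]), array([ 0.6444, -0.2301]), 54.74462890625, 23.765832901000977, 22.54619026184082, array([307.1305, 177.5804]))
```

View pics/w16.png

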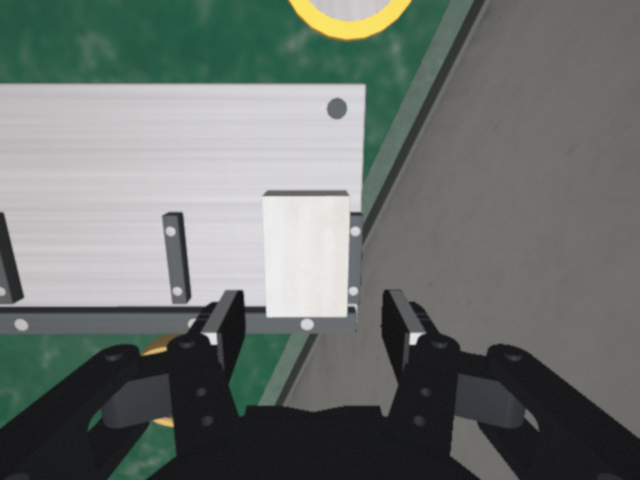

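```bash
cat >> h.py <<'E'
def w2l(n,W):
    c_,s_=np.cos(V[2]),np.sin(V[2]);d=np.atleast_2d(W)[:,:2]-V[:2]
    return np.c_[c_*d[:,0]+s_*d[:,1]-.062,-s_*d[:,0]+c_*d[:,1]-CY[n]]
E
python3 - <<'E'
from h import *
c=cal('pics/w16.png')
print(w2l(1,p2w(c,[(263,195),(349,195),(348,317),(267,317)],.035))*1000)
plan(loc2w(1,-.110,-.025),.018)
E
```

```text
[[-81.0438 -48.6335]
 [-81.0053  -0.6026]
 [ -5.4287   0.8749]
 [ -5.5465 -49.0827]]
turn units 0.0
shift after turn [ 1.361 -0.065  1.478]
shift before turn [ 1.361 -0.065  1.478]
```

Emit:
{"name": "servo_tool", "arguments": {
  "targets": [
    [[0.5,0,0],0],
    [[0.5,-0.06,0],0],
    [[0.36,0,0],0],
    [[0,0,0],0],
    [[0,0,0.5],0],
    [[0,0,0.6],0],
    [[0,0,0.36],0],
    [[0,0,0],0]
  ],
  "gripper": -1
}}

```text
clock: 34.25
position: [0.6282, -0.217, 0.0161]
tool_rot: [-3.14, -0.001, 1.986]
force: [0.7, 0.6, 0.6]
grip_width: -0.0002
```

Emit:
{"name": "servo_tool", "arguments": {
  "targets": [
    [[-0.1,0,0],0],
    [[-0.1,0,0],0],
    [[-0.1,0,0],0],
    [[-0.05,0,0],0],
    [[0,0,0],0]
  ]
}}

```text
clock: 34.88
position: [0.6357, -0.2331, 0.0174]
tool_rot: [3.142, 0.0, 1.986]
force: [-0.2, 1.0, -0.9]
grip_width: 0.0002
```

Emit:
{"name": "servo_tool", "arguments": {
  "targets": [
    [[-0.05,0,0],0],
    [[-0.03,0,0],0],
    [[0,0,0],0]
  ]
}}

```text
clock: 35.25
position: [0.6369, -0.2352, 0.0173]
tool_rot: [-3.141, -0.002, 1.988]
force: [-5.0, 6.6, 4.8]
grip_width: 0.0004
```

Run:
```python
from h import *
s=bot.observe();print(w2l(1,s['position'])*1000,s['force'])
```

```text
[[-90.1452 -25.377 ]] [-5.039   6.5816  4.7996]
```

Emit:
{"name": "servo_tool", "arguments": {
  "targets": [
    [[-0.04,0,0],0],
    [[0,0,0],0]
  ]
}}

```text
clock: 35.5
position: [0.6375, -0.2364, 0.0173]
tool_rot: [-3.141, -0.003, 1.988]
force: [-7.3, 9.1, 7.9]
grip_width: 0.0001
```

Emit:
{"name": "servo_tool", "arguments": {
  "targets": [
    [[-0.04,0,0],0],
    [[0,0,0],0]
  ]
}}

```text
clock: 35.75
position: [0.6382, -0.2381, 0.0173]
tool_rot: [-3.141, -0.003, 1.988]
force: [-7.6, 10.3, 8.6]
grip_width: -0.0001
```

Emit:
{"name": "servo_tool", "arguments": {
  "targets": [
    [[-0.03,0,0],0],
    [[0,0,0],0]
  ]
}}

```text
clock: 36.0
position: [0.6387, -0.2392, 0.0173]
tool_rot: [-3.14, -0.003, 1.988]
force: [-10.2, 11.4, 9.8]
grip_width: 0.0003
```

Run:
```python
from h import *
s=bot.observe();print(w2l(1,s['position'])*1000,s['force'])
```

```text
[[-85.7757 -25.377 ]] [-10.1769  11.3697   9.7868]
```

Emit:
{"name": "servo_tool", "arguments": {
  "targets": [
    [[-0.03,0,0],0],
    [[0,0,0],0]
  ]
}}

```text
clock: 36.25
position: [0.6387, -0.2392, 0.0172]
tool_rot: [-3.14, -0.005, 1.989]
force: [-14.9, 17.7, 15.4]
grip_width: -0.0002
```

Emit:
{"name": "servo_tool", "arguments": {
  "targets": [
    [[-0.03,0,0],0],
    [[0,0,0],0]
  ]
}}

```text
clock: 36.5
position: [0.6387, -0.2393, 0.0172]
tool_rot: [-3.139, -0.007, 1.989]
force: [-20.4, 24.4, 21.4]
grip_width: 0.0
```

Run:
```python
from h import *
s=bot.observe();print(w2l(1,s['position'])*1000,s['force'])
```

```text
[[-85.6802 -25.3867]] [-20.3649  24.4223  21.4211]
```

Emit:
{"name": "servo_tool", "arguments": {
  "targets": [
    [[0.2,0,0],0],
    [[0.3,0,-0.2],0],
    [[0.2,0,-0.9],0],
    [[0,0,-0.9],0],
    [[0,0,-0.4],0],
    [[0,0,0],0]
  ]
}}

```text
clock: 37.25
position: [0.6271, -0.2124, 0.139]
tool_rot: [3.14, 0.002, 1.987]
force: [-0.2, -0.5, -0.6]
grip_width: 0.0
```

Run:
```python
from h import *
i,c=wshot('pics/w17.png')
print(bot.observe()['position'])
crop(i,210,140,450,360,3.2,'pics/c17.png')
```

```text
[ 0.6265 -0.2123  0.1375]
```

View pics/w17.png

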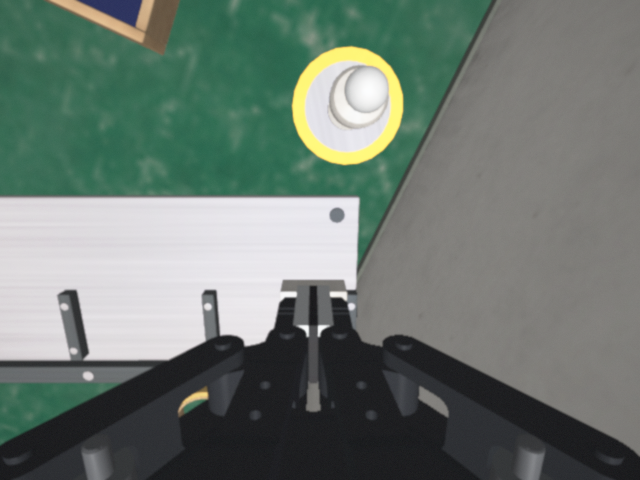

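Run:
```python
from h import *
plan([.60,.33],.24,np.pi)
```

```text
turn units -13.23
shift after turn [ 0.529 10.846 -2.051]
shift before turn [10.136  3.897 -2.051]
```

Emit:
{"name": "servo_tool", "arguments": {
  "targets": [
    [[0,0,-0.9],0],
    [[0.3,0.1,-0.9],0],
    [[0.9,0.35,-0.25],0],
    [[0.9,0.35,0],0],
    [[0.9,0.35,0],0],
    [[0.9,0.35,0],0],
    [[0.9,0.35,0],0],
    [[0.9,0.35,0],0],
    [[0.9,0.35,0],0],
    [[0.9,0.35,0],0],
    [[0.9,0.35,0],0],
    [[0.9,0.35,0],0]
  ],
  "gripper": 1
}}

```text
clock: 38.8
position: [0.6028, 0.287, 0.2382]
tool_rot: [-3.14, 0.0, 1.987]
force: [0.3, -1.2, -0.0]
grip_width: 0.0853
```

Emit:
{"name": "servo_tool", "arguments": {
  "targets": [
    [[0.84,0.3,0],0],
    [[0,0,0],-1],
    [[0,0,0],-1],
    [[0,0,0],-1],
    [[0,0,0],-1],
    [[0,0,0],-1],
    [[0,0,0],-1],
    [[0,0,0],-1],
    [[0,0,0],-1],
    [[0,0,0],-1],
    [[0,0,0],-1],
    [[0,0,0],-1]
  ]
}}

```text
clock: 40.3
position: [0.5997, 0.33, 0.2381]
tool_rot: [-3.14, -0.002, 2.95]
force: [0.4, -0.1, -0.6]
grip_width: 0.0854
```

Emit:
{"name": "servo_tool", "arguments": {
  "targets": [
    [[0,0,0],-1],
    [[0,0,0],-1],
    [[0,0,0],-0.23],
    [[0,0,0],0],
    [[0,0,0],0]
  ]
}}

```text
clock: 40.92
position: [0.6, 0.3303, 0.2395]
tool_rot: [-3.141, -0.0, 3.14]
force: [0.2, -0.1, 0.1]
grip_width: 0.0857
```

Run:
```python
from h import *
i,c=wshot('pics/w18.png')
s=bot.observe();print(s['position'],s['tool_rot'])
for b in blocks(i,c,roi=(190,0,560,400)):print(b)
```

```text
[0.6001 0.3303 0.2396] [-3.1414 -0.0001  3.1404]
(array([0.5517, 0.3992]), array([0.5517, 0.3994]), 75.07682800292969, 50.48558807373047, 2.9392945766448975, array([383.8622, 159.7047]))
(array([0.4763, 0.2339]), array([0.4759, 0.2334]), 75.20243835449219, 30.069936752319336, -5.581840515136719, array([205.7731,  75.1765]))
```

View pics/w18.png

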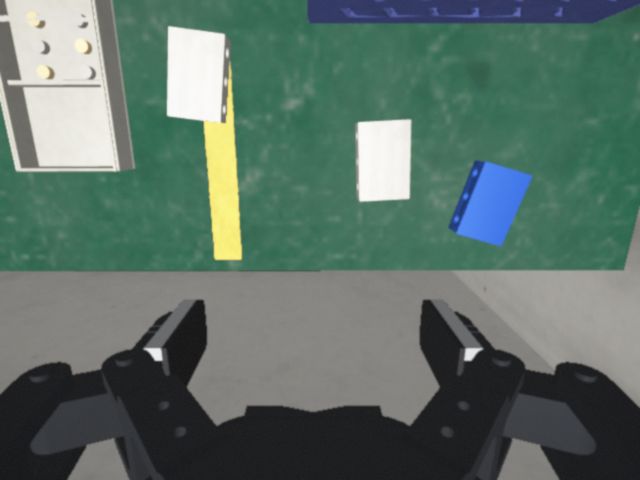

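Unmoved blocks remain; take the one at (0.5517, 0.3993), yaw 3.0°.

Run:
```python
from h import *
plan([.5517,.3993],.010,np.radians(183.0))
```

```text
turn units -0.61
shift after turn [0.893 1.429 4.593]
shift before turn [0.969 1.379 4.593]
```

Emit:
{"name": "servo_tool", "arguments": {
  "targets": [
    [[0.5,0.7,0],0],
    [[0.47,0.68,0.2],0],
    [[0,0,0.8],-0.6],
    [[0,0,0.9],0],
    [[0,0,0.9],0],
    [[0,0,0.8],0],
    [[0,0,0.6],0],
    [[0,0,0.39],0],
    [[0,0,0],0]
  ]
}}

```text
clock: 42.1
position: [0.5512, 0.3991, 0.0095]
tool_rot: [-3.141, -0.001, -3.09]
force: [0.1, 0.3, 0.4]
grip_width: 0.0855
```

Emit:
{"name": "servo_tool", "arguments": {
  "targets": [
    [[0,0,0],0],
    [[0,0,0],0],
    [[0,0,0],0],
    [[0,0,0],0],
    [[0,0,0],0],
    [[0,0,0],0],
    [[0,0,0],0]
  ],
  "gripper": -1
}}

```text
clock: 42.98
position: [0.5521, 0.3997, 0.0119]
tool_rot: [3.141, 0.001, -3.09]
force: [-2.5, -2.5, 10.6]
grip_width: 0.0485
```

Emit:
{"name": "servo_tool", "arguments": {
  "targets": [
    [[0,0,-0.3],0],
    [[0,0,-0.6],0],
    [[0,0,-0.8],0],
    [[0,0,-0.9],0],
    [[0,0,-0.9],0],
    [[0,0,-0.7],0],
    [[0,0,0],0]
  ]
}}

```text
clock: 43.85
position: [0.552, 0.4, 0.2235]
tool_rot: [3.139, 0.004, -3.09]
force: [-0.4, 0.1, -7.1]
grip_width: 0.0483
```

Run:
```python
from h import *
i,c=wshot('pics/w19.png')
s=bot.observe();print(s['position'],s['tool_rot'],s['qpos'])
plan(loc2w(2,-.0425,-.030),.21)
```

```text
[0.5517 0.3992 0.2211] [ 3.1412  0.0013 -3.0896] [-0.1891  0.776  -0.9266  1.4156  0.6298  1.2597  0.455 ]
turn units 13.83
shift after turn [-13.249  -5.936   0.221]
shift before turn [  0.836 -14.494   0.221]
```

View pics/w19.png

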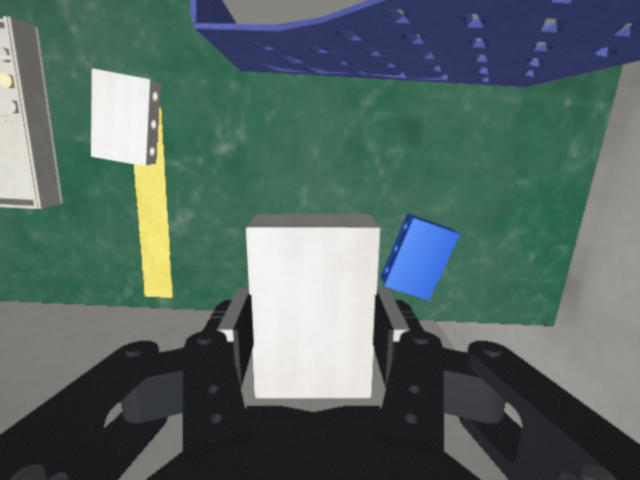

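Emit:
{"name": "servo_tool", "arguments": {
  "targets": [
    [[0.05,-0.9,0],0],
    [[0.05,-0.9,0],0],
    [[0.05,-0.9,0],0],
    [[0.05,-0.9,0],0],
    [[0.05,-0.9,0],0],
    [[0.05,-0.9,0],0],
    [[0.05,-0.9,0],0],
    [[0.05,-0.9,0],0],
    [[0.05,-0.9,0],0],
    [[0.05,-0.9,0],0],
    [[0.05,-0.9,0],0],
    [[0.05,-0.9,0],0]
  ]
}}

```text
clock: 45.4
position: [0.5487, -0.1431, 0.2188]
tool_rot: [3.141, -0.002, -3.09]
force: [-0.1, 0.0, -6.0]
grip_width: 0.0481
```

Emit:
{"name": "servo_tool", "arguments": {
  "targets": [
    [[0.06,-0.9,0],0],
    [[0.06,-0.9,0],0],
    [[0.06,-0.9,0],0],
    [[0.06,-0.99,0.2],0],
    [[0,0,0],1],
    [[0,0,0],1],
    [[0,0,0],1],
    [[0,0,0],1],
    [[0,0,0],1],
    [[0,0,0],1],
    [[0,0,0],1],
    [[0,0,0],1]
  ]
}}

```text
clock: 46.9
position: [0.5464, -0.3261, 0.2084]
tool_rot: [-3.141, -0.003, 2.493]
force: [0.3, -0.0, -6.5]
grip_width: 0.0481
```

Emit:
{"name": "servo_tool", "arguments": {
  "targets": [
    [[0,0,0],1],
    [[0,0,0],1],
    [[0,0,0],1],
    [[0,0,0],1],
    [[0,0,0],1],
    [[0,0,0],0.83],
    [[0,0,0],0],
    [[0,0,0],0]
  ]
}}

```text
clock: 47.9
position: [0.5469, -0.3263, 0.2094]
tool_rot: [-3.141, -0.001, 1.989]
force: [-0.0, -0.3, -6.9]
grip_width: 0.0482
```

Run:
```python
from h import *
i,c=wshot('pics/w20.png')
plan(loc2w(2,-.0425,-.030),.024)
```

```text
turn units 0.02
shift after turn [-0.011  0.008  3.713]
shift before turn [-0.011  0.008  3.713]
```

View pics/w20.png

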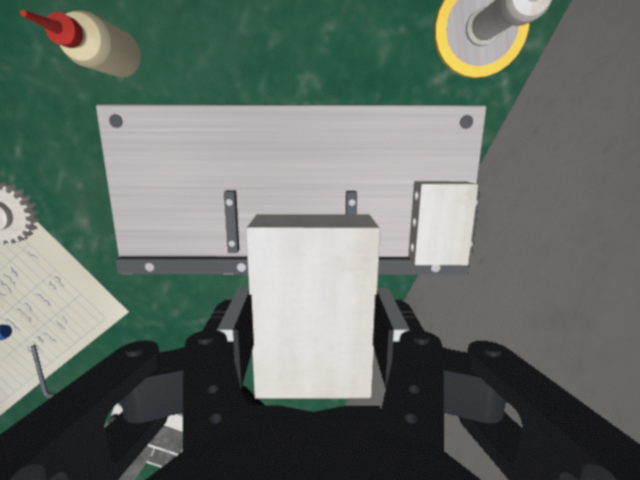

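Emit:
{"name": "servo_tool", "arguments": {
  "targets": [
    [[0,0,0.6],0],
    [[0,0,0.9],0],
    [[0,0,0.9],0],
    [[0,0,0.7],0],
    [[0,0,0.35],0],
    [[0,0,0.15],0],
    [[0,0,0.05],0],
    [[0,0,0],0]
  ]
}}

```text
clock: 48.95
position: [0.5478, -0.3267, 0.0287]
tool_rot: [3.141, 0.001, 1.987]
force: [0.3, -0.5, -5.7]
grip_width: 0.0478
```

Emit:
{"name": "servo_tool", "arguments": {
  "targets": [
    [[0,0,0.04],0],
    [[0,0,0.02],0],
    [[0,0,0],0]
  ]
}}

```text
clock: 49.32
position: [0.5473, -0.3264, 0.0248]
tool_rot: [-3.142, 0.0, 1.987]
force: [0.4, -0.0, -5.9]
grip_width: 0.0479
```

Run:
```python
from h import *
s=bot.observe();print(w2l(2,s['position'])*1000,s['force'],s['position'])
```

```text
[[-42.8302 -30.1814]] [ 0.4311 -0.039  -5.8855] [ 0.5473 -0.3264  0.0248]
```

Emit:
{"name": "servo_tool", "arguments": {
  "targets": [
    [[0,0,0.04],0],
    [[0,0,0],0]
  ]
}}

```text
clock: 49.58
position: [0.5473, -0.3263, 0.0226]
tool_rot: [-3.141, -0.0, 1.987]
force: [0.6, 0.1, -5.9]
grip_width: 0.0485
```

Emit:
{"name": "servo_tool", "arguments": {
  "targets": [
    [[0,0,0.03],0],
    [[0,0,0],0]
  ]
}}

```text
clock: 49.82
position: [0.5474, -0.3264, 0.0219]
tool_rot: [-3.141, 0.0, 1.987]
force: [-3.9, 1.3, 6.1]
grip_width: 0.048
```

Emit:
{"name": "servo_tool", "arguments": {
  "targets": [
    [[0,0,-0.01],0],
    [[0,0,0],0],
    [[0,0,0],0],
    [[0,0,0],0]
  ],
  "gripper": 0.35
}}

```text
clock: 50.32
position: [0.5474, -0.3264, 0.0218]
tool_rot: [3.141, 0.0, 1.987]
force: [-0.5, -1.0, -0.1]
grip_width: 0.0578
```

Emit:
{"name": "servo_tool", "arguments": {
  "targets": [
    [[0,0.05,0.01],0],
    [[0,0.05,0],0],
    [[0,0.04,0],0],
    [[0,0.02,0],0],
    [[0,0,0],0]
  ]
}}

```text
clock: 50.95
position: [0.5538, -0.3237, 0.0211]
tool_rot: [-3.14, -0.0, 1.986]
force: [-5.3, -1.6, 3.6]
grip_width: 0.0578
```

Emit:
{"name": "servo_tool", "arguments": {
  "targets": [
    [[0,0.03,0],0],
    [[0,0,0],0]
  ]
}}

```text
clock: 51.2
position: [0.5553, -0.3231, 0.0212]
tool_rot: [-3.14, -0.0, 1.986]
force: [-4.8, -1.8, 2.5]
grip_width: 0.0575
```

Run:
```python
from h import *
s=bot.observe();print(w2l(2,s['position'])*1000,s['force'],s['position'])
```

```text
[[-42.6786 -21.5755]] [-4.7592 -1.7873  2.5095] [ 0.5553 -0.3231  0.0212]
```

Emit:
{"name": "servo_tool", "arguments": {
  "targets": [
    [[0,0.02,0],0],
    [[0,0,0],0]
  ]
}}

```text
clock: 51.45
position: [0.556, -0.3228, 0.0211]
tool_rot: [-3.139, -0.0, 1.986]
force: [-6.5, -2.0, 3.1]
grip_width: 0.0577
```

Emit:
{"name": "servo_tool", "arguments": {
  "targets": [
    [[0,0.02,0],0],
    [[0,0,0],0]
  ]
}}

```text
clock: 51.7
position: [0.556, -0.3228, 0.0211]
tool_rot: [-3.138, -0.0, 1.986]
force: [-11.9, -3.3, 6.7]
grip_width: 0.0581
```

Emit:
{"name": "servo_tool", "arguments": {
  "targets": [
    [[0,0.02,0],0],
    [[0,0,0],0]
  ]
}}

```text
clock: 51.95
position: [0.5561, -0.3228, 0.021]
tool_rot: [-3.136, -0.001, 1.985]
force: [-15.7, -3.8, 10.9]
grip_width: 0.0575
```

Run:
```python
from h import *
s=bot.observe();print(w2l(2,s['position'])*1000,s['force'],w2l(1,[.6607,-.2774])*1000)
```

```text
[[-42.5972 -20.6923]] [-15.6579  -3.8072  10.9046] [[-41.908  -20.6768]]
```

Emit:
{"name": "servo_tool", "arguments": {
  "targets": [
    [[0,-0.1,0],0],
    [[0,0,-0.2],0],
    [[0,0,-0.6],0],
    [[0,0,-0.6],0],
    [[0,0,0],0]
  ]
}}

```text
clock: 52.58
position: [0.5559, -0.3236, 0.0942]
tool_rot: [3.139, 0.003, 1.987]
force: [0.1, -0.0, -0.5]
grip_width: 0.0576
```

Run:
```python
from h import *
plan(loc2w(2,-.100,-.025),.018)
```

```text
turn units 0.0
shift after turn [ 1.161 -0.075  1.524]
shift before turn [ 1.161 -0.074  1.524]
```

Emit:
{"name": "servo_tool", "arguments": {
  "targets": [
    [[0.5,0,0],0],
    [[0.4,-0.07,0],0],
    [[0.26,0,0],0],
    [[0,0,0],0],
    [[0,0,0.5],0],
    [[0,0,0.6],0],
    [[0,0,0.4],0],
    [[0,0,0],0]
  ],
  "gripper": -1
}}

```text
clock: 53.58
position: [0.5272, -0.2716, 0.0151]
tool_rot: [-3.14, -0.002, 1.987]
force: [-0.3, 0.1, 0.9]
grip_width: -0.0
```

Emit:
{"name": "servo_tool", "arguments": {
  "targets": [
    [[-0.08,0,0],0],
    [[-0.06,0,0],0],
    [[-0.05,0,0],0],
    [[-0.05,0,0],0],
    [[0,0,0],0]
  ]
}}

```text
clock: 54.2
position: [0.5322, -0.2815, 0.0168]
tool_rot: [-3.141, -0.002, 1.987]
force: [-5.5, 9.4, 9.0]
grip_width: 0.0005
```

Run:
```python
from h import *
s=bot.observe();print(w2l(2,s['position'])*1000,s['force'])
```

```text
[[-90.0739 -25.8919]] [-5.4781  9.3828  8.9905]
```

Emit:
{"name": "servo_tool", "arguments": {
  "targets": [
    [[-0.04,0,0],0],
    [[-0.03,0,0],0],
    [[0,0,0],0]
  ]
}}

```text
clock: 54.58
position: [0.5335, -0.2844, 0.0168]
tool_rot: [-3.141, -0.002, 1.987]
force: [-6.8, 10.6, 9.8]
grip_width: 0.0
```

Emit:
{"name": "servo_tool", "arguments": {
  "targets": [
    [[-0.03,0,0],0],
    [[0,0,0],0]
  ]
}}

```text
clock: 54.82
position: [0.5339, -0.2854, 0.0167]
tool_rot: [-3.141, -0.003, 1.988]
force: [-8.5, 12.7, 10.8]
grip_width: 0.0001
```

Emit:
{"name": "servo_tool", "arguments": {
  "targets": [
    [[-0.03,0,0],0],
    [[0,0,0],0]
  ]
}}

```text
clock: 55.08
position: [0.534, -0.2855, 0.0167]
tool_rot: [-3.14, -0.005, 1.988]
force: [-14.2, 20.3, 18.2]
grip_width: 0.0002
```

Run:
```python
from h import *
s=bot.observe();print(w2l(2,s['position'])*1000,s['force'])
```

```text
[[-85.7145 -25.8762]] [-14.1749  20.2825  18.1848]
```

Emit:
{"name": "servo_tool", "arguments": {
  "targets": [
    [[-0.02,0,0],0],
    [[0,0,0],0],
    [[0.2,0,0],0],
    [[0.3,0,-0.2],0],
    [[0.2,0,-0.9],0],
    [[0,0,-0.9],0],
    [[0,0,-0.9],0],
    [[0,0,-0.9],0],
    [[0,0,-0.6],0],
    [[0,0,0],0]
  ]
}}

```text
clock: 56.32
position: [0.522, -0.2574, 0.2391]
tool_rot: [3.139, 0.004, 1.987]
force: [-0.0, 0.2, 0.1]
grip_width: -0.0001
```

Run:
```python
from h import *
plan([.53,.20],.24,np.radians(173))
```

```text
turn units -11.83
shift after turn [ 0.957  9.1   -0.018]
shift before turn [ 8.304  3.842 -0.018]
```

Emit:
{"name": "servo_tool", "arguments": {
  "targets": [
    [[0.83,0.38,0],0],
    [[0.83,0.38,0],0],
    [[0.83,0.38,0],0],
    [[0.83,0.38,0],0],
    [[0.83,0.38,0],0],
    [[0.83,0.38,0],0],
    [[0.83,0.39,0],0],
    [[0.83,0.38,0],0],
    [[0.83,0.38,0],0],
    [[0.83,0.38,0],0],
    [[0,0,0],-1],
    [[0,0,0],-1]
  ],
  "gripper": 1
}}

```text
clock: 57.82
position: [0.5271, 0.1997, 0.2357]
tool_rot: [-3.141, 0.0, 2.166]
force: [0.4, -0.5, 0.3]
grip_width: 0.0855
```

Emit:
{"name": "servo_tool", "arguments": {
  "targets": [
    [[0,0,0],-1],
    [[0,0,0],-1],
    [[0,0,0],-1],
    [[0,0,0],-1],
    [[0,0,0],-1],
    [[0,0,0],-1],
    [[0,0,0],-1],
    [[0,0,0],-1],
    [[0,0,0],-1],
    [[0,0,0],-0.83],
    [[0,0,0],0],
    [[0,0,0],0]
  ]
}}

```text
clock: 59.32
position: [0.5276, 0.199, 0.2361]
tool_rot: [-3.141, -0.0, 3.018]
force: [-0.1, 0.5, 0.3]
grip_width: 0.0856
```

Run:
```python
from h import *
i,c=wshot('pics/w21.png')
s=bot.observe();print(s['position'],s['tool_rot'])
for b in blocks(i,c,roi=(190,0,560,400)):print(b)
```

```text
[0.5277 0.199  0.2362] [-3.1414 -0.      3.0178]
(array([0.475, 0.223]), array([0.4748, 0.2227]), 74.38436126708984, 48.99601364135742, -7.343284606933594, array([330.3346, 152.4591]))
(array([0.477 , 0.1184]), array([0.4854, 0.1138]), 159.7322540283203, 73.8870620727539, -8.922561645507812, array([221.2797, 172.5396]))
```

View pics/w21.png

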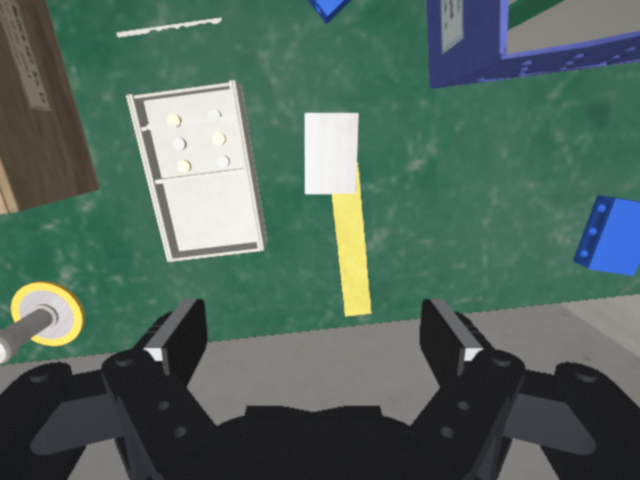

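Run:
```python
from h import *
plan([.4749,.2229],.010,np.radians(172.7))
```

```text
turn units 0.04
shift after turn [1.109 0.34  4.524]
shift before turn [1.108 0.344 4.524]
```

Emit:
{"name": "servo_tool", "arguments": {
  "targets": [
    [[0.5,0.2,0],0],
    [[0.6,0.14,0.2],0],
    [[0,0,0.8],0],
    [[0,0,0.9],0],
    [[0,0,0.9],0],
    [[0,0,0.8],0],
    [[0,0,0.6],0],
    [[0,0,0.32],0],
    [[0,0,0],0]
  ]
}}

```text
clock: 60.5
position: [0.4751, 0.2227, 0.01]
tool_rot: [-3.141, -0.001, 3.019]
force: [0.1, -0.0, -0.4]
grip_width: 0.0855
```

Emit:
{"name": "servo_tool", "arguments": {
  "targets": [
    [[0,0,0],0],
    [[0,0,0],0],
    [[0,0,0],0],
    [[0,0,0],0],
    [[0,0,0],0],
    [[0,0,0],0],
    [[0,0,0],0]
  ],
  "gripper": -1
}}

```text
clock: 61.38
position: [0.476, 0.2226, 0.0115]
tool_rot: [3.141, 0.002, 3.019]
force: [-2.4, -2.6, 15.0]
grip_width: 0.0485
```

Emit:
{"name": "servo_tool", "arguments": {
  "targets": [
    [[0,0,-0.3],0],
    [[0,0,-0.6],0],
    [[0,0,-0.8],0],
    [[0,0,-0.9],0],
    [[0,0,-0.9],0],
    [[0,0,-0.8],0],
    [[0,0,0],0]
  ]
}}

```text
clock: 62.25
position: [0.4759, 0.2231, 0.2283]
tool_rot: [3.14, 0.004, 3.019]
force: [0.7, -0.7, -6.6]
grip_width: 0.0484
```

Run:
```python
from h import *
i,c=wshot('pics/w22.png')
s=bot.observe();print(s['position'],s['tool_rot'],s['qpos'])
plan(loc2w(3,-.0425,-.030),.21)
```

```text
[0.4755 0.2224 0.2264] [3.1414 0.0018 3.0188] [ 0.2033  0.557  -1.0559  1.8334  0.5508  1.0786  0.3868]
turn units 11.83
shift after turn [-10.629  -5.394   0.327]
shift before turn [ -0.819 -11.891   0.327]
```

View pics/w22.png

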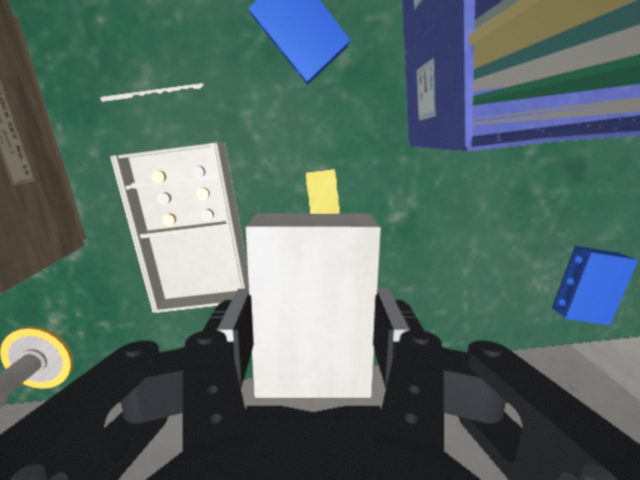

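Emit:
{"name": "servo_tool", "arguments": {
  "targets": [
    [[-0.06,-0.9,0],0],
    [[-0.06,-0.9,0],0],
    [[-0.06,-0.9,0],0],
    [[-0.06,-0.9,0],0],
    [[-0.06,-0.9,0],0],
    [[-0.06,-0.9,0],0],
    [[-0.06,-0.9,0],0],
    [[-0.06,-0.9,0],0],
    [[-0.06,-0.9,0],0],
    [[-0.06,-0.9,0],0],
    [[-0.06,-0.9,0],0],
    [[-0.06,-0.9,0],0]
  ]
}}

```text
clock: 63.8
position: [0.4441, -0.3189, 0.224]
tool_rot: [3.141, -0.002, 3.019]
force: [1.0, 0.0, -5.6]
grip_width: 0.0478
```

Emit:
{"name": "servo_tool", "arguments": {
  "targets": [
    [[-0.05,-0.6,0.2],0],
    [[-0.05,-0.49,0.1],0],
    [[0,0,0],1],
    [[0,0,0],1],
    [[0,0,0],1],
    [[0,0,0],1],
    [[0,0,0],1],
    [[0,0,0],1],
    [[0,0,0],1],
    [[0,0,0],1],
    [[0,0,0],1],
    [[0,0,0],1]
  ]
}}

```text
clock: 65.3
position: [0.4434, -0.3718, 0.2097]
tool_rot: [-3.141, -0.001, 2.145]
force: [-1.2, 0.8, -5.8]
grip_width: 0.0481
```

Emit:
{"name": "servo_tool", "arguments": {
  "targets": [
    [[0,0,0],1],
    [[0,0,0],0.83],
    [[0,0,0],0],
    [[0,0,0],0]
  ]
}}

```text
clock: 65.8
position: [0.4434, -0.3721, 0.21]
tool_rot: [-3.141, -0.001, 1.989]
force: [-0.2, 0.3, -6.0]
grip_width: 0.0477
```

Run:
```python
from h import *
i,c=wshot('pics/w23.png')
plan(loc2w(3,-.0425,-.030),.024)
```

```text
turn units 0.02
shift after turn [-0.007 -0.005  3.721]
shift before turn [-0.007 -0.005  3.721]
```

View pics/w23.png

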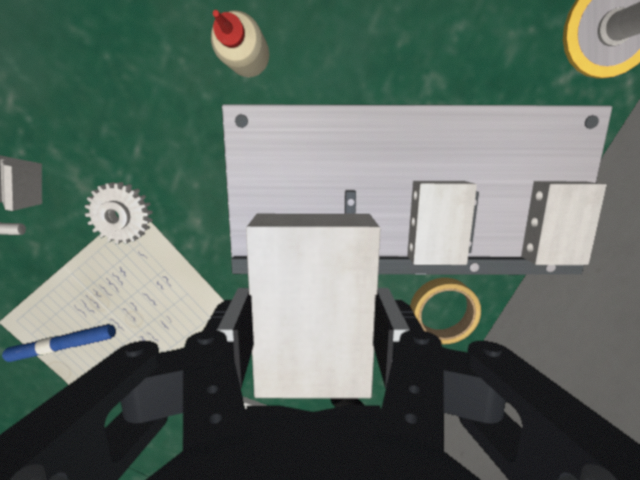

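Emit:
{"name": "servo_tool", "arguments": {
  "targets": [
    [[0,0,0.6],0],
    [[0,0,0.9],0],
    [[0,0,0.9],0],
    [[0,0,0.7],0],
    [[0,0,0.35],0],
    [[0,0,0.15],0],
    [[0,0,0.05],0],
    [[0,0,0],0]
  ]
}}

```text
clock: 66.85
position: [0.4438, -0.3728, 0.0287]
tool_rot: [3.141, 0.001, 1.987]
force: [-0.6, 0.3, -5.2]
grip_width: 0.0479
```

Emit:
{"name": "servo_tool", "arguments": {
  "targets": [
    [[0,0,0.07],0],
    [[0,0,0.03],0],
    [[0,0,0],0]
  ]
}}

```text
clock: 67.22
position: [0.4434, -0.3724, 0.0228]
tool_rot: [-3.142, -0.0, 1.987]
force: [-0.3, -0.4, -5.4]
grip_width: 0.0483
```

Emit:
{"name": "servo_tool", "arguments": {
  "targets": [
    [[0,0,0.03],0],
    [[0,0,0],0]
  ]
}}

```text
clock: 67.47
position: [0.4435, -0.3725, 0.0216]
tool_rot: [-3.142, 0.0, 1.987]
force: [-2.4, 1.5, 3.5]
grip_width: 0.0485
```

Run:
```python
from h import *
print(p2w(cal('pics/w23.png'),[(255,62)],0))
s=bot.observe();print(w2l(3,s['position'])*1000,s['force'],s['position'])
```

```text
[[ 0.3414 -0.2691  0.    ]]
[[-42.577 -29.745]] [-2.4316  1.537   3.5383] [ 0.4435 -0.3725  0.0216]
```

Emit:
{"name": "servo_tool", "arguments": {
  "targets": [
    [[0,0,0],0],
    [[0,0,0],0],
    [[0,0,0],0],
    [[0,0,0],0]
  ],
  "gripper": 0.35
}}

```text
clock: 67.97
position: [0.4435, -0.3724, 0.0213]
tool_rot: [3.142, 0.0, 1.987]
force: [-0.7, -0.6, 0.5]
grip_width: 0.0576
```

Emit:
{"name": "servo_tool", "arguments": {
  "targets": [
    [[0,0.05,0],0],
    [[0,0.05,0],0],
    [[0,0.04,0],0],
    [[0,0.03,0],0],
    [[0,0,0],0]
  ]
}}

```text
clock: 68.6
position: [0.4505, -0.3694, 0.0212]
tool_rot: [-3.14, -0.0, 1.986]
force: [-4.5, -2.3, 3.9]
grip_width: 0.0575
```

Emit:
{"name": "servo_tool", "arguments": {
  "targets": [
    [[0,0.03,0],0],
    [[0,0,0],0]
  ]
}}

```text
clock: 68.85
position: [0.4517, -0.3689, 0.0212]
tool_rot: [-3.14, -0.0, 1.986]
force: [-6.7, -0.9, 3.9]
grip_width: 0.0575
```

Emit:
{"name": "servo_tool", "arguments": {
  "targets": [
    [[0,0.02,0],0],
    [[0,0,0],0]
  ]
}}

```text
clock: 69.1
position: [0.4518, -0.3689, 0.0212]
tool_rot: [-3.138, -0.0, 1.986]
force: [-9.4, -4.3, 6.9]
grip_width: 0.0578
```

Run:
```python
from h import *
s=bot.observe();print(w2l(3,s['position'])*1000,s['force'],s['position'])
```

```text
[[-42.5764 -20.7441]] [-9.4345 -4.2846  6.8901] [ 0.4518 -0.3689  0.0212]
```

Stalled at the same local y (-20.7). A firmer nudge, back off, and push to the fence.

Emit:
{"name": "servo_tool", "arguments": {
  "targets": [
    [[0,0.03,0],0],
    [[0,0,0],0],
    [[0,-0.1,0],0],
    [[0,0,-0.2],0],
    [[0,0,-0.6],0],
    [[0,0,-0.6],0],
    [[0,0,0],0]
  ]
}}

```text
clock: 69.97
position: [0.4517, -0.3698, 0.0939]
tool_rot: [3.139, 0.003, 1.987]
force: [-0.4, -0.8, -0.5]
grip_width: 0.058
```

Run:
```python
from h import *
plan(loc2w(3,-.097,-.025),.018)
```

```text
turn units 0.01
shift after turn [ 1.105 -0.077  1.517]
shift before turn [ 1.105 -0.076  1.517]
```

Emit:
{"name": "servo_tool", "arguments": {
  "targets": [
    [[0.5,0,0],0],
    [[0.4,-0.07,0],0],
    [[0.2,0,0],0],
    [[0,0,0],0],
    [[0,0,0.5],0],
    [[0,0,0.6],0],
    [[0,0,0.38],0],
    [[0,0,0],0]
  ],
  "gripper": -1
}}

```text
clock: 70.97
position: [0.4247, -0.3202, 0.0163]
tool_rot: [-3.141, -0.002, 1.987]
force: [0.9, 0.6, 0.1]
grip_width: -0.0002
```

Emit:
{"name": "servo_tool", "arguments": {
  "targets": [
    [[-0.07,0,0],0],
    [[-0.06,0,0],0],
    [[-0.05,0,0],0],
    [[-0.03,0,0],0],
    [[0,0,0],0]
  ]
}}

```text
clock: 71.6
position: [0.4292, -0.3296, 0.018]
tool_rot: [3.141, -0.0, 1.987]
force: [-3.7, 8.0, 6.4]
grip_width: 0.0001
```

Emit:
{"name": "servo_tool", "arguments": {
  "targets": [
    [[-0.03,0,0],0],
    [[0,0,0],0]
  ]
}}

```text
clock: 71.85
position: [0.4298, -0.331, 0.018]
tool_rot: [3.141, -0.0, 1.987]
force: [-3.8, 6.9, 6.5]
grip_width: -0.0
```

Emit:
{"name": "servo_tool", "arguments": {
  "targets": [
    [[-0.03,0,0],0],
    [[0,0,0],0]
  ]
}}

```text
clock: 72.1
position: [0.4299, -0.3313, 0.018]
tool_rot: [-3.141, -0.002, 1.988]
force: [-6.6, 13.5, 12.5]
grip_width: -0.0
```

Run:
```python
from h import *
s=bot.observe();print(w2l(3,s['position'])*1000,s['force'],s['position'])
```

```text
[[-85.8006 -25.551 ]] [-6.6363 13.4873 12.5187] [ 0.4299 -0.3313  0.018 ]
```

Emit:
{"name": "servo_tool", "arguments": {
  "targets": [
    [[-0.03,0,0],0],
    [[0,0,0],0]
  ]
}}

```text
clock: 72.35
position: [0.43, -0.3313, 0.0179]
tool_rot: [-3.141, -0.004, 1.988]
force: [-11.8, 22.7, 19.7]
grip_width: 0.0002
```

Run:
```python
from h import *
s=bot.observe();print(w2l(3,s['position'])*1000,s['force'],s['position'])
```

```text
[[-85.7177 -25.5238]] [-11.8439  22.7416  19.7082] [ 0.43   -0.3313  0.0179]
```

Emit:
{"name": "servo_tool", "arguments": {
  "targets": [
    [[0.15,0,0],0],
    [[0.1,0,-0.2],0],
    [[0,0,-0.9],0],
    [[0,0,-0.9],0],
    [[0,0,-0.9],0],
    [[0,0,-0.9],0],
    [[0,0,-0.9],0],
    [[0,0,-0.6],0],
    [[0,0,0],0]
  ]
}}

```text
clock: 73.47
position: [0.4266, -0.3232, 0.2851]
tool_rot: [3.14, 0.004, 1.986]
force: [0.1, 0.7, -0.2]
grip_width: 0.0001
```

Run:
```python
from h import *
plan([.545,-.375],.27)
```

```text
turn units -0.0
shift after turn [-1.905  1.748  0.303]
shift before turn [-1.905  1.748  0.303]
```

Emit:
{"name": "servo_tool", "arguments": {
  "targets": [
    [[-0.5,0.44,0],0],
    [[-0.5,0.44,0],0],
    [[-0.5,0.44,0],0],
    [[-0.4,0.43,0],0],
    [[0,0,0],0],
    [[0,0,0],0]
  ],
  "gripper": 1
}}

```text
clock: 74.22
position: [0.5438, -0.374, 0.2819]
tool_rot: [-3.141, -0.001, 1.987]
force: [-0.5, -0.5, -0.3]
grip_width: 0.0853
```

Run:
```python
from h import *
i,c=wshot('pics/w24.png')
crop(i,130,60,490,280,2.2,'pics/c24.png')
i=bot.grab_frame('top');crop(i,320,150,560,330,3.3,'pics/t24.png')
```

```text
(no output)
```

View pics/c24.png

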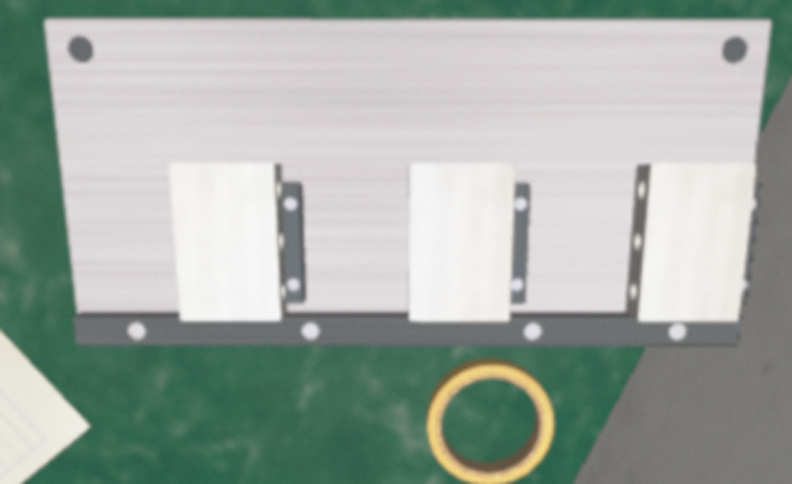

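View pics/t24.png

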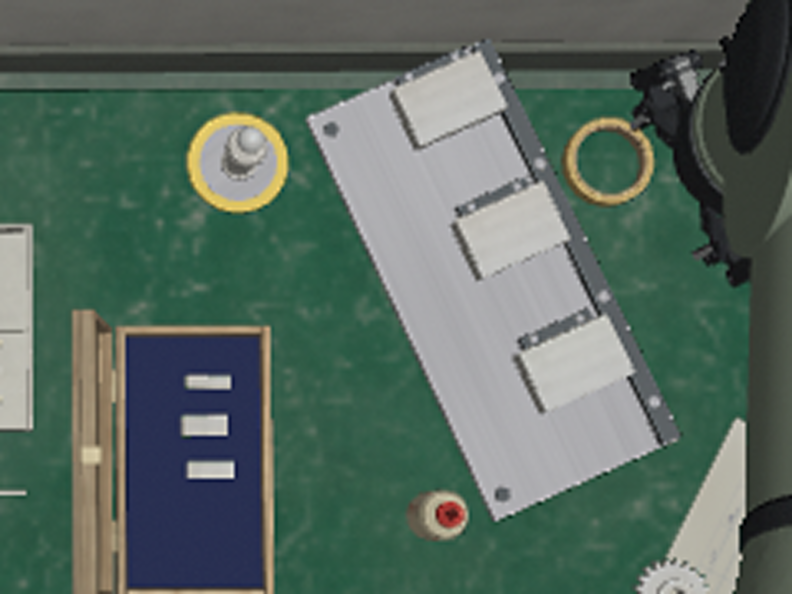

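Run:
```python
from h import *
i=cv2.imread('pics/w24.png');c=cal('pics/w24.png')
g=cv2.cvtColor(i,cv2.COLOR_BGR2GRAY)
B={3:[(169,163),(274,163),(281,321),(180,321)],2:[(408,163),(513,164),(510,321),(409,321)],1:[(651,164),(755,165),(740,321),(638,321)]}
for n,q in B.items():
    p=np.array(q,np.float32)/2.2+[130,60]-.27
    W=w2l(n,p2w(c,p,.035))*1000
    e=lambda a,b:np.degrees(np.arctan2(W[b,1]-W[a,1],W[b,0]-W[a,0]))
    print(n,W.round(1).tolist(),'cen',W.mean(0).round(1),'long edge ang',e(0,3),e(1,2))
for k,n in enumerate((3,2,1)):
    x0=[195,305,405][k];crop(i,x0,115,x0+90,220,6,f'pics/b{n}.png')
```

```text
3 [[-75.4, -48.8], [-75.4, 0.6], [-0.2, 0.8], [-0.2, -49.4]] cen [-37.8 -24.2] long edge ang -0.4738266451780003 0.0960747642136324
2 [[-75.4, -50.3], [-75.0, -0.8], [-0.2, 0.5], [-0.2, -49.6]] cen [-37.7 -25.1] long edge ang 0.48465460541367683 1.0476136713476432
1 [[-75.0, -49.8], [-74.5, -0.8], [-0.2, 0.8], [-0.2, -49.9]] cen [-37.5 -24.9] long edge ang -0.020546319642612727 1.2467539033938204
```

View pics/b2.png

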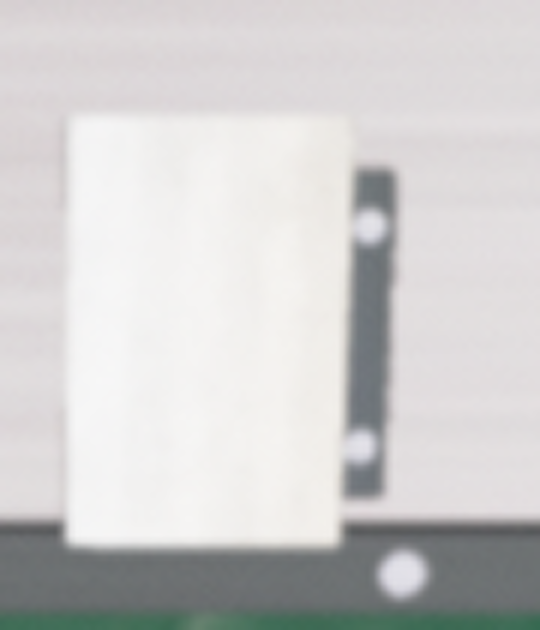

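View pics/b3.png

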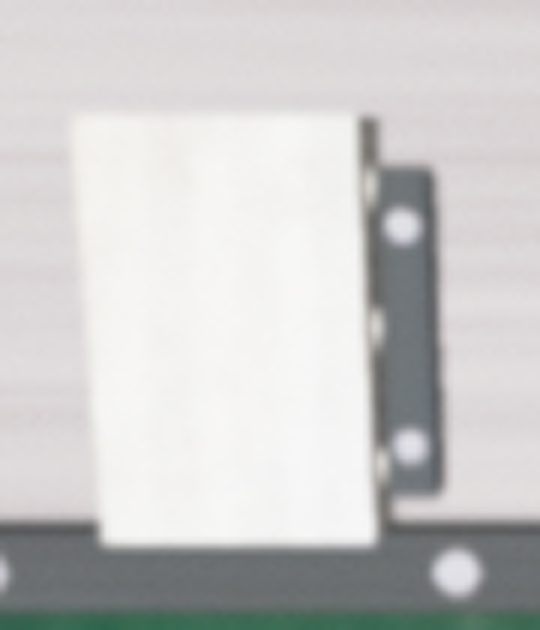

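View pics/b1.png

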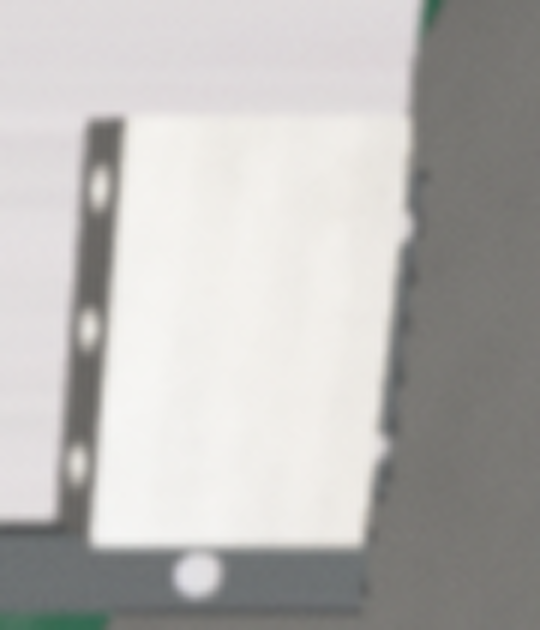

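Run:
```python
from h import *
c=cal('pics/w24.png')
B={3:[(169,163),(274,163),(281,321),(180,321)],2:[(408,163),(513,164),(510,321),(409,321)],1:[(651,164),(755,165),(740,321),(638,321)]}
E3=[]
for n,q in B.items():
    p=np.array(q,np.float32)/2.2+[130,60]-.27
    X=np.array([np.r_[loc2w(n,a,b),.035] for a,b in((-.075,-.05),(-.075,0),(0,0),(0,-.05))])
    print(n,(p-w2p(c,X)).round(2).tolist())
# stops' top edges
i=cv2.imread('pics/w24.png');g=cv2.cvtColor(i,cv2.COLOR_BGR2GRAY).astype(float)
# subpixel long edges: compare left edge of block per row with gradient
def edge(n,ly,half=4):
    rows=[];X0=w2p(c,[np.r_[loc2w(n,-.070,ly),.035]])[0];X1=w2p(c,[np.r_[loc2w(n,-.012,ly),.035]])[0]
    for v in range(int(X0[1])+1,int(X1[1])):
        u=X0[0]+(v-X0[1])/(X1[1]-X0[1])*(X1[0]-X0[0]);xs=np.arange(int(round(u))-half,int(round(u))+half+1)
        d=np.abs(g[v,xs+1]-g[v,xs-1]);d=np.clip(d-d.max()*.3,0,None);rows.append((v,(d*xs).sum()/d.sum()-u))
    r=np.array(rows);k=np.polyfit(r[:,0],r[:,1],1);return k[0],r[:,1].mean(),np.std(r[:,1]-np.polyval(k,r[:,0]))
for n in(1,2,3):
    for ly in(-.05,0): s,m,sd=edge(n,ly);print(n,ly,'angle deg',round(np.degrees(np.arctan(s)),2),'offset px',round(m,2),'sd',round(sd,2))
```

```text
3 [[1.12, -0.41], [0.59, -0.42], [0.69, -0.15], [0.51, -0.15]]
2 [[-0.27, -0.42], [-0.8, 0.03], [0.5, -0.16], [0.33, -0.16]]
1 [[0.16, 0.02], [-0.82, 0.47], [0.77, -0.17], [0.14, -0.17]]
1 -0.05 angle deg -0.03 offset px -0.41 sd 0.33
1 0 angle deg 0.34 offset px 0.23 sd 0.47
2 -0.05 angle deg -0.13 offset px 0.52 sd 0.14
2 0 angle deg 1.48 offset px 0.49 sd 0.78
3 -0.05 angle deg 0.06 offset px 0.7 sd 0.11
3 0 angle deg -0.36 offset px 1.11 sd 0.59
```

Run:
```python
from h import *
print(bot.observe()['clock']); bot.job_done()
```

```text
74.325
the job is handed in; nothing more can be done
```

The job is handed in at about 74 s of the 210 s allowed. By my checks all three drilled steel blocks are registered in their own pockets and the post is standing on its seat, though the hand-in gave no verdict.

- **Blocks, by force:** I pushed each block to the side stop and then to the fence until the arm stalled. The stall positions agreed within 0.15 mm across the three pockets, at -20.7 mm sideways and -85.7 mm along.
- **Blocks, by camera:** In the last wrist picture the block centres measured within about 1 mm of nominal. The clear long edges (the ones away from the side stops) were within 0.15° of square.
- **Check that disagreed:** The edges on the stop side read up to 1.5° off. I judged this to be the dark stop confusing the edge finder, because the opposite edges and the ends along the fence look square.
- **Post:** The gripper could only turn about the vertical, so I gripped the post near its collar and loosened the grip until the foot swung down. I then set it on the seat with the foot near the centre. The later pictures show it upright, ball up, though I did not measure its tilt again after letting go.
- **Bystanders:** I never touched the oil bottle or the roll of tape, and both show where they were. The blue look-alike blocks were left alone.

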